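Put the tasting covers away

TASK

Close the tasting counter: first lift the pale insert out of its low wooden box and set it back turned half round, fully home, so that its round rest lies at the end of the box that has the metal carrying grip. Then stack all the domed covers that are there on that rest, mouth up as they lie, each cupped level inside the one below, and lay the wooden scoop flat in the insert's open compartment. Leave the jar and the carton where they are.

Things in the scene. Friction and masses are not known exactly. Their poses are not given: they have to be found in the camera images.
- housing_floor (a point): Centre of the inner floor (6 mm above the counter) of the low open wooden box, fixed to the counter. Inside 224 mm (x) by 128 mm (y), walls 6 mm thick, tops flared outward (8 mm high lip), 28 mm above the counter. +x points to the end with the dark metal carrying grip (stands out 25 mm, 11 to 21 mm over the counter). At the start the insert sits in it with its rest at the other end. z up.
- tab (a point): Centre of the hand tab of the pale insert, a loose 450 g caddy 218 (x) by 122 mm (y), 3 mm loose all round in the box, foot chamfered. Tab 12 mm thick (x), 60 wide (y), top 12 mm above this point; it stands 8 mm to -x of the insert's centre. Underside 38 mm below this point (on the box floor when home). Full-width board under the tab: top 12 mm below. +x points to the round rest, z up.
- rest (a point): Centre of the round rest on the insert's base (8 mm above its underside): a raised ring, inner radius 29, outer 35 mm, 6 mm high, in which the crown of the lowest cover stands on the base. It lies 74 mm from the tab point along the insert's +x. Axes as the insert's.
- compartment (a point): Centre of the floor (8 mm above the insert's underside) of the insert's open compartment, inside 89 mm (insert x) by 110 mm (insert y), walls 18 mm high. It lies 50 mm from the tab point towards -x. Axes as the insert's.
- scoop_grip (a point): Grip point of the loose wooden scoop (40 g) lying flat: on the square handle's centre line, half-way up (7 mm above its underside). Handle 14 mm wide and high, from 42 mm behind this point (-x) to 18 mm ahead; then the open square cup, 34 long, 32 wide, 20 mm high, to 52 mm ahead (+x). z up.
- jar: Bystander: a loose glass jar 60 mm across, 85 mm high; origin under its centre.
- carton: Bystander: a loose cardboard box 70 x 100 x 45 mm; origin under its centre.
- cover1_mid (a point): Loose domed steel cover (140 g, most of it in the crown), mouth up on its flat crown (radius 24 mm); None if absent. All alike, round, 50 mm high; point on the axis half-way up. z points out of the mouth. Grey rim band: top 16 mm, outer radius 50, inner 42 mm, an upright 8 mm wall to pinch; the dome tapers from radius 39.5 to 24 mm below it. Stacked, band sits on band: 16 mm apart, 2 mm of play sideways.
- cover2_mid (a point): Loose domed steel cover (140 g, most of it in the crown), mouth up on its flat crown (radius 24 mm); None if absent. All alike, round, 50 mm high; point on the axis half-way up. z points out of the mouth. Grey rim band: top 16 mm, outer radius 50, inner 42 mm, an upright 8 mm wall to pinch; the dome tapers from radius 39.5 to 24 mm below it. Stacked, band sits on band: 16 mm apart, 2 mm of play sideways.
- cover3_mid (a point): Loose domed steel cover (140 g, most of it in the crown), mouth up on its flat crown (radius 24 mm); None if absent. All alike, round, 50 mm high; point on the axis half-way up. z points out of the mouth. Grey rim band: top 16 mm, outer radius 50, inner 42 mm, an upright 8 mm wall to pinch; the dome tapers from radius 39.5 to 24 mm below it. Stacked, band sits on band: 16 mm apart, 2 mm of play sideways.
- cover4_mid (a point): Loose domed steel cover (140 g, most of it in the crown), mouth up on its flat crown (radius 24 mm); None if absent. All alike, round, 50 mm high; point on the axis half-way up. z points out of the mouth. Grey rim band: top 16 mm, outer radius 50, inner 42 mm, an upright 8 mm wall to pinch; the dome tapers from radius 39.5 to 24 mm below it. Stacked, band sits on band: 16 mm apart, 2 mm of play sideways.
- cover5_mid (a point): Loose domed steel cover (140 g, most of it in the crown), mouth up on its flat crown (radius 24 mm); None if absent. All alike, round, 50 mm high; point on the axis half-way up. z points out of the mouth. Grey rim band: top 16 mm, outer radius 50, inner 42 mm, an upright 8 mm wall to pinch; the dome tapers from radius 39.5 to 24 mm below it. Stacked, band sits on band: 16 mm apart, 2 mm of play sideways.
Not all that is in view belongs to the job. What is shaped like the part that bears cover5_mid but blue or purple is not meant.

How it is judged:
By the outcome, as a careful person would: the job done as asked, in the order asked, and still so for the second after the job is handed in, with the robot touching nothing.
Of cover1, cover2, cover3, cover4, cover5 only 3 to 5 are there at a start; the rules pass over those that are not, and their reading is None.
At some moment in a run one of cover1, cover2, cover3, cover4, cover5, scoop may be knocked a few centimetres aside while the robot is not near it.
It also fails if it takes over 208 s, if anything falls off the work surface, if the arm or the gripper's body presses on something with over 40 N, if the wrist force passes 120 N, or if a joint passes its speed limit or range.

ROBOT

A 6-joint arm with a two-finger parallel gripper is mounted at the origin on the work surface. World frame = base frame: x ahead of the robot, y to its left, z up, the work surface at z = 0. Lengths are in m, angles in degrees, forces in N, time in s.
With the tool pointing down it reaches from about 0.25 to 0.8 m from the base axis. Payload 3.9 kg.
Tool frame: the origin (TCP) lies at the very end of the fingers, on their centre line; the grasp point (between the pads) lies 19 mm behind it (arm.grip_depth is the distance from the TCP to the grasp point, in m); z points along the fingers, y is the direction in which the jaws open and shut (so a half turn about z gives the same grasp; the last joint's range is limited). The gripper opens to 85 mm and grips with 20 to 120 N. Pads are 22 mm wide; open, the fingers measure 114 mm over their backs; the gripper's body (76 mm by 85 mm) begins 54 mm behind the grasp point. The pads swing forward as they close: fully open they stand 13 mm farther back than shut.
Start: joints at [72.766, 14.897, -7.913, 67.191, 0, 90], TCP at [0.156, 0.501, 0.231] pointing down, gripper open.
Joint ranges: [-159.42, 159.42], [-47.68, 98.78], [-73.54, 78.23], [-108.79, 121.32], [-90, 84.71], [-180, 180]. Speed limits (degrees/s): [147.25, 147.25, 180, 180, 180, 180].

INTERFACE

Orientations are given as a 3x3 rotation matrix whose columns are the frame's x, y, z axes.
In Python, from cell import get_state, capture, calibration, arm gives the robot as it stands.
- The arm moves only by the tool play_rows, never from a script. Its argument "increments" is a list of rows, each an object with "delta_rot": the turn, a rotation vector about the tool's x, y, z in degrees, a list of three; "travel": the shift along the tool's x, y, z in m, a list of three; "jaw": the opening, from -1 (shut) to 1 (fully open). A call has 1 to 10 rows; each row shifts and turns the commanded pose from where the row before left it, along the tool's axes as they then stand; what a row does not reach is not made up. A row lasts 1/10 s, in which the tool goes at most 50 mm and 8.59 degrees, less where a joint would pass 70% of its speed; a pose out of reach is approached as far as the arm can. A call is refused whole if a number of a shift passes 0.05 or a number of a turn 8.59, either way. A call with a gripper value outside its range is refused whole. The fingers move at their own pace and stop on an object; "newtons" is the grip in N (left out, the last holds). Time passes only in rows, so rows that do not move let the fingers close. It gives the time, the measured TCP pose, the force and the opening at its end, in the units of the state.
- get_state(): the state, without advancing time (a new reading comes with each control period).
- capture(name): name is "scene" or "top" or "wrist"; returns the picture (420x560x3 uint8, red, green, blue); there is no depth.
- calibration(name): a dict with "fx", "fy", "cx", "cy" (pixels), "rvec" (rotation vector, rad) and "tvec" (3), from world to camera coordinates, as OpenCV has them; the wrist camera has in their place "T_tool_cam" (4x4, takes a point from camera to tool coordinates, whose origin is the TCP and whose axes are the flange's). Camera axes: x right, y down, z forward; pixel columns grow to the right and rows downward; lengths in m; the calibration is good to about 2 mm. A picture is of the moment at which its call begins: read the wrist's pose just before it. calibration takes no time and is no camera call.
- arm.finish_job(): hands the job in, once; it reports no verdict.
The state is a dict: "clock": time; "joint_positions": joint angles; "qd": joint speeds; "joint_torque": joint torques, N m; "position": TCP position; "orientation": TCP orientation; "contact_force": force on the tool from outside, world axes, zero at the start; "ft_torque": the same for the moment, N m; "opening": finger opening in m.
Only numpy, scipy, OpenCV 4.12 (cv2) and the standard library are available. Lean on these libraries where they do the work, as an engineer would, in place of code of your own. Each camera call takes 0.05 s, during which the arm holds its last target. There are 200 camera calls.

## Working session

There is one attempt and no reset: what is moved stays moved. The work goes in short steps, Python scripts to look and compute and a tool call to move; the robot and the scene stay as the last step left them, time stands still between calls to the robot, and variables do not carry over. Pictures are saved under pics/ and viewed, about 12 in all and at most 16, crops included, and the job is handed in when it is done.

Besides the shell and the picture viewer there is one more tool, called after "Request:" by a JSON object that holds its "api" and its "payload". play_rows: Moves the arm, as the interface text tells. Its arguments: {"type":"object","properties":{"increments":{"type":"array","items":{"type":"object","properties":{"delta_rot":{"type":"array","items":{"type":"number"}},"travel":{"type":"array","items":{"type":"number"}},"jaw":{"type":"number"}}}},"newtons":{"type":"number"}},"required":["increments"]}

```bash
mkdir -p pics; ls; python3 - <<'E'
from cell import get_state,capture,calibration,arm
import cv2,numpy as np
s=get_state();print({k:np.round(v,3).tolist() for k,v in s.items()})
for n in("scene","top"):
    cv2.imwrite(f"pics/{n}0.png",cv2.cvtColor(capture(n),cv2.COLOR_RGB2BGR));print(n,calibration(n))
print(calibration("wrist"))
print([a for a in dir(arm) if a[0]!='_'])
E
```

```text
pics
{'clock': 0.0, 'joint_positions': [72.767, 14.937, -7.987, 67.191, 0.001, 90.0], 'qd': [0.086, 0.029, -0.048, -0.085, -0.054, -0.082], 'joint_torque': [0.001, -40.567, 25.392, 0.019, 0.0, -0.0], 'position': [0.155, 0.501, 0.23], 'orientation': [[-0.955, 0.296, -0.001], [0.296, 0.955, -0.002], [0.0, -0.002, -1.0]], 'contact_force': [0.389, -0.616, -1.119], 'ft_torque': [-0.024, 0.015, -0.006], 'opening': 0.085}
scene {'fx': 448.81916280698425, 'fy': 448.81916280698425, 'cx': 281.8405667890367, 'cy': 212.80794393199938, 'rvec': array([ 0.65882506,  2.42944095, -1.37842716]), 'tvec': array([ 0.50446899, -0.08655957,  1.44790227])}
top {'fx': 490.13993087180603, 'fy': 490.13993087180603, 'cx': 282.2348871704109, 'cy': 213.3578652059777, 'rvec': array([ 2.10791608, -2.13502168,  0.19425502]), 'tvec': array([-0.00715935,  0.57113589,  1.3414301 ])}
{'fx': 361.61190420594943, 'fy': 361.61190420594943, 'cx': 277.472085232778, 'cy': 209.09105499005443, 'T_tool_cam': array([[ 2.91377036e-04, -9.51978535e-01, -3.06164635e-01,
         7.88489857e-02],
       [ 9.99999615e-01,  2.39861858e-05,  8.77118253e-04,
        -1.99156755e-03],
       [-8.27654028e-04, -3.06164773e-01,  9.51978176e-01,
        -1.41839599e-01],
       [ 0.00000000e+00,  0.00000000e+00,  0.00000000e+00,
         1.00000000e+00]])}
['IKError', 'finish_job', 'grip_depth']
```

View pics/scene0.png

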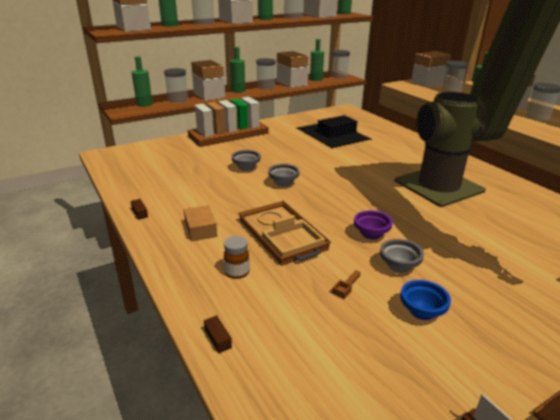

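View pics/top0.png

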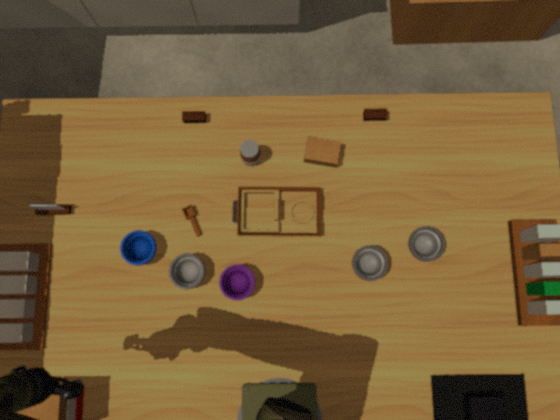

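The scene shows three grey covers, at top-view pixels (188,271), (370,263) and (427,243). The purple (238,282) and blue (139,248) ones are decoys. The box is at (280,211) with its grip at the left end (235,211), and the scoop is at (193,220).

```bash
cat > h.py <<'E'
import cv2,numpy as np
from cell import get_state,capture,calibration,arm
def cam(name,st=None):
    c=calibration(name);K=np.array([[c['fx'],0,c['cx']],[0,c['fy'],c['cy']],[0,0,1]])
    if name=='wrist':
        T=np.eye(4);T[:3,:3]=st['orientation'];T[:3,3]=st['position'];T=T@c['T_tool_cam'];R=T[:3,:3].T;t=-R@T[:3,3]
    else: R=cv2.Rodrigues(c['rvec'])[0];t=np.array(c['tvec'])
    return K,R,t
def toplane(C,px,z):
    K,R,t=C;d=R.T@np.linalg.solve(K,np.c_[np.reshape(px,(-1,2)),np.ones(len(np.reshape(px,(-1,2))))].T);o=-R.T@t
    return (o[:,None]+d*((z-o[2])/d[2])).T
def proj(C,P):
    K,R,t=C;return cv2.projectPoints(np.reshape(P,(-1,3)).astype(float),cv2.Rodrigues(R)[0],t,K,None)[0].reshape(-1,2)
def shot(name,fn=None):
    st=get_state();im=cv2.cvtColor(capture(name),cv2.COLOR_RGB2BGR)
    if fn: cv2.imwrite('pics/'+fn+'.png',im)
    return im,cam(name,st),st
def grey(im,lo=40,smax=60):
    h=cv2.cvtColor(im,cv2.COLOR_BGR2HSV);return cv2.morphologyEx(((h[...,1]<smax)&(h[...,2]>lo)).astype('u1')*255,cv2.MORPH_CLOSE,np.ones((5,5)))
def blobs(m,amin=300):
    n,l,s,c=cv2.connectedComponentsWithStats(m);return [(c[i],s[i],(l==i)) for i in range(1,n) if s[i,4]>amin]
def circ(C,pts,z):  # fit circle of pixel points on plane z
    P=toplane(C,pts,z)[:,:2];A=np.c_[2*P,np.ones(len(P))];x=np.linalg.lstsq(A,(P**2).sum(1),rcond=None)[0]
    return x[:2],np.sqrt(x[2]+x[:2]@x[:2])
def say(*a): print(*[np.round(x,4).tolist() if not isinstance(x,str) else x for x in a])
E
python3 - <<'E'
from h import *
for n in('top','scene'):
    im=cv2.imread(f'pics/{n}0.png');C=cam(n)
    for c,s,l in blobs(grey(im),250):
        if s[4]>3000: continue
        cn=max(cv2.findContours(l.astype('u1'),0,1)[0],key=cv2.contourArea)
        e=cv2.fitEllipse(cn);print(n,np.round(c),s[4],'ell',np.round(e[0],1),np.round(e[1],1),'xy@50mm',np.round(toplane(C,e[0],.05)[0],3))
C=cam('top')
for nm,p,z in(('boxcorners',[(239,187),(322,187),(322,236),(238,236)],.028),('grip',[(235,211)],.016),('scoop cup,end',[(190,212),(200,235)],.01)): say(nm,toplane(C,p,z)[:,:2])
im=cv2.imread('pics/top0.png')
cv2.imwrite('pics/c0.png',cv2.resize(im[175:300,170:330],None,fx=5,fy=4.8,interpolation=cv2.INTER_CUBIC))
E
```

```text
top [307.  75.] 346 ell [306.4  74.8] [31.5 37.2] xy@50mm [ 0.996 -0.093  0.05 ]
top [457.  78.] 277 ell [442.9  73.4] [26.7 56.5] xy@50mm [ 0.994 -0.503  0.05 ]
top [364.  71.] 381 ell [361.9  72.1] [25.1 40.4] xy@50mm [ 1.002 -0.26   0.05 ]
top [543. 233.] 488 ell [543.4 232.5] [15.2 41.2] xy@50mm [ 0.507 -0.751  0.05 ]
top [426. 243.] 896 ell [426.4 243.4] [32.1 33.7] xy@50mm [ 0.48  -0.419  0.05 ]
top [370. 263.] 911 ell [369.9 262.7] [32.8 33.7] xy@50mm [ 0.428 -0.258  0.05 ]
top [ 17. 261.] 552 ell [ 17.  260.7] [17.1 42.1] xy@50mm [0.446 0.733 0.05 ]
top [187. 271.] 923 ell [186.9 270.8] [32.9 33.9] xy@50mm [0.412 0.254 0.05 ]
top [545. 269.] 398 ell [545.8 269. ] [14.1 37.4] xy@50mm [ 0.404 -0.746  0.05 ]
top [ 17. 284.] 518 ell [ 16.9 284.4] [16.5 41.1] xy@50mm [0.38  0.727 0.05 ]
top [ 16. 308.] 470 ell [ 14.7 307.9] [15.4 41.4] xy@50mm [0.316 0.727 0.05 ]
top [546. 306.] 332 ell [547.6 306.6] [13.2 34.8] xy@50mm [ 0.302 -0.74   0.05 ]
top [ 15. 332.] 445 ell [ 14.2 331.9] [16.  36.8] xy@50mm [0.251 0.723 0.05 ]
scene [203.   9.] 355 ell [203.1   8.6] [20.5 21.7] xy@50mm [-
[... 222 characters left out ...]
1.9] [18.6 48.9] xy@50mm [-1.027 -0.946  0.05 ]
scene [175.  80.] 426 ell [175.4  79.8] [21.  25.6] xy@50mm [ 0.355 -1.488  0.05 ]
scene [544.  92.] 502 ell [542.6  93.7] [21.3 36.8] xy@50mm [-1.132 -0.384  0.05 ]
scene [246. 159.] 353 ell [245.6 159.5] [17.5 25.3] xy@50mm [ 0.496 -0.389  0.05 ]
scene [283. 174.] 419 ell [283.3 174.1] [19.3 26.9] xy@50mm [ 0.444 -0.232  0.05 ]
scene [235. 245.] 297 ell [235.3 244.8] [16.3 21.1] xy@50mm [0.74  0.041 0.05 ]
scene [401. 254.] 977 ell [401.5 254.6] [30.2 40. ] xy@50mm [0.425 0.268 0.05 ]
boxcorners [[0.6561, 0.1113], [0.6528, -0.1317], [0.5081, -0.1278], [0.5113, 0.1136]]
grip [[0.5869, 0.1239]]
scoop cup,end [[0.5869, 0.2569], [0.5182, 0.2261]]
```

View pics/c0.png

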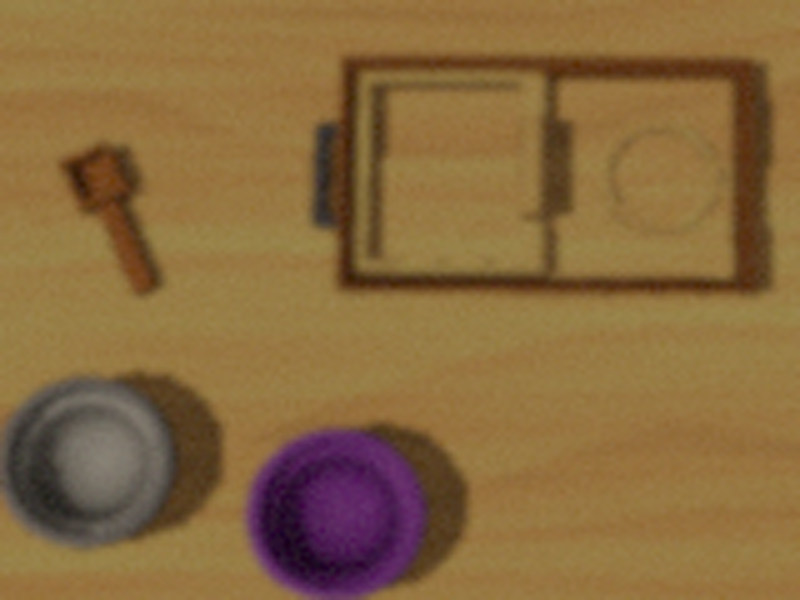

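The crop shows the box with its grip on the left (+y side). The insert's compartment is on the left and its rest on the right (-y). I'll move over the tab for a wrist view.

Request:
{"api": "play_rows", "payload": {"increments": [{"travel": [-0.04,-0.025,0.006]},{"travel": [-0.04,-0.025,0.006]},{"travel": [-0.04,-0.025,0.006]},{"travel": [-0.04,-0.025,0.006]},{"travel": [-0.04,-0.025,0.006]},{"travel": [-0.04,-0.025,0.006]},{"travel": [-0.04,-0.025,0.006]}]}}

```text
invalid input at $.increments[0]: expected keys delta_rot, travel, jaw
```

Request:
{"api": "play_rows", "payload": {"increments": [{"travel": [-0.04,-0.025,0.006]},{"travel": [-0.04,-0.025,0.006]},{"travel": [-0.04,-0.025,0.006]},{"travel": [-0.04,-0.025,0.006]},{"travel": [-0.04,-0.025,0.006]},{"travel": [-0.04,-0.025,0.006]},{"travel": [-0.038,-0.026,0.006]},{"delta_rot": [0,0,-8.25]},{"delta_rot": [0,0,-8.25]},{"travel": [0,0,0]}]}}

```text
invalid input at $.increments[0]: expected keys delta_rot, travel, jaw
```

```bash
cat >> h.py <<'E'
def plan(x,y,z,yaw=None):
    """print tool-axis travel to target (at present yaw), plus the z turn to reach tool-x yaw"""
    s=get_state();R=np.array(s['orientation']);d=np.array([x,y,z])-s['position'];yw=np.degrees(np.arctan2(R[1,0],R[0,0]))
    print('pos',np.round(s['position'],4),'yaw_x',round(yw,2),'tilt',np.round(np.degrees(R[:2,2]),2),'t',round(s['clock'],2),'q',np.round(s['joint_positions'],1),'F',np.round(s['contact_force'],1),'open',round(s['opening'],4))
    print('travel',np.round(R.T@d,4),'dist',round(float(np.linalg.norm(d)),3),end=' ')
    if yaw is not None: print('turn z',round(-((yaw-yw+180)%360-180),2))
    else: print()
E
python3 - <<'E'
from h import *
plan(.583,0,.15,179.3)
im,C,st=shot('wrist','w1')
cv2.imwrite('pics/t1.png',shot('top')[0])
E
```

```text
pos [0.1553 0.5008 0.2305] yaw_x 162.77 tilt [-0.03 -0.1 ] t 0.1 q [72.8 14.9 -8.  67.2  0.  90. ] F [0.1 0.6 0.2] open 0.0855
travel [-0.5568 -0.3515  0.0812] dist 0.663 turn z -16.53
```

View pics/w1.png

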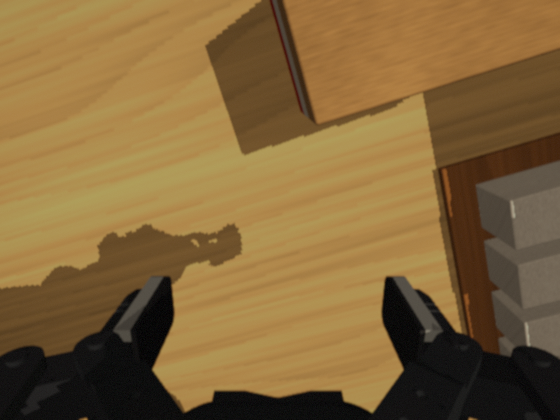

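Request:
{"api": "play_rows", "payload": {"increments": [{"travel": [-0.04,-0.025,0.006],"delta_rot": [0,0,0],"jaw": 1},{"travel": [-0.04,-0.025,0.006],"delta_rot": [0,0,0],"jaw": 1},{"travel": [-0.04,-0.025,0.006],"delta_rot": [0,0,0],"jaw": 1},{"travel": [-0.04,-0.025,0.006],"delta_rot": [0,0,0],"jaw": 1},{"travel": [-0.04,-0.025,0.006],"delta_rot": [0,0,0],"jaw": 1},{"travel": [-0.04,-0.025,0.006],"delta_rot": [0,0,0],"jaw": 1},{"travel": [-0.04,-0.025,0.006],"delta_rot": [0,0,0],"jaw": 1}]}}

```text
clock: 0.9
position: [0.372, 0.2497, 0.1892]
orientation: [[-0.955, 0.296, 0.0], [0.296, 0.955, 0.0], [-0.0, 0.0, -1.0]]
contact_force: [1.1, 1.4, -0.2]
opening: 0.0853
```

Request:
{"api": "play_rows", "payload": {"increments": [{"travel": [-0.04,-0.025,0.006],"delta_rot": [0,0,0],"jaw": 1},{"travel": [-0.04,-0.025,0.006],"delta_rot": [0,0,0],"jaw": 1},{"travel": [-0.04,-0.025,0.006],"delta_rot": [0,0,0],"jaw": 1},{"travel": [-0.04,-0.025,0.006],"delta_rot": [0,0,0],"jaw": 1},{"travel": [-0.04,-0.025,0.006],"delta_rot": [0,0,0],"jaw": 1},{"travel": [-0.04,-0.025,0.006],"delta_rot": [0,0,0],"jaw": 1},{"travel": [-0.037,-0.026,0.003],"delta_rot": [0,0,0],"jaw": 1},{"travel": [0,0,0],"delta_rot": [0,0,-8.25],"jaw": 1},{"travel": [0,0,0],"delta_rot": [0,0,-8.25],"jaw": 1},{"travel": [0,0,0],"delta_rot": [0,0,0],"jaw": 1}]}}

```text
clock: 1.9
position: [0.5834, 0.0006, 0.1497]
orientation: [[-1.0, 0.014, -0.001], [0.014, 1.0, 0.0], [0.001, 0.0, -1.0]]
contact_force: [0.1, 0.3, 0.3]
opening: 0.0856
```

```bash
python3 - <<'E'
from h import *
plan(.583,0,.15,179.3)
im,C,st=shot('wrist','w2')
E
```

```text
pos [0.5834 0.0006 0.1497] yaw_x 179.19 tilt [-0.06  0.  ] t 1.9 q [ 0.1 23.1 -8.2 58.7  0.   0.9] F [0.1 0.3 0.3] open 0.0856
travel [ 0.0004 -0.0006 -0.0003] dist 0.001 turn z -0.11
```

View pics/w2.png

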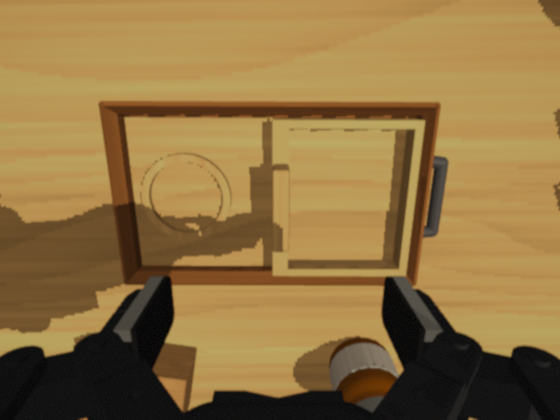

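The wrist view shows the box lip corners near (101,102), (438,103), (417,284) and (124,284). The tab top is at (275–289, 166–252), the ring is centred near (186,193), and the grip is at right (437,197).

```bash
python3 - <<'E'
from h import *
im=cv2.imread('pics/w2.png');C=cam('wrist',get_state())
h=cv2.cvtColor(im,cv2.COLOR_BGR2HSV)
print('hsv lip',h[107,300],h[150,110],h[280,300],'wood',h[60,300],'pale',h[124,350],'tab',h[200,283],'fl',h[200,350])
m=((h[...,0]<13)&(h[...,1]>120)&(h[...,2]>30)).astype('u1')*255
m[300:]=0
b=max(blobs(m),key=lambda q:q[1][4]);ys,xs=np.nonzero(b[2])
P=toplane(C,np.c_[xs,ys],.028)[:,:2]
r=cv2.minAreaRect((P*1000).astype('f4'));print('lip rect',r)
hull=cv2.convexHull(np.c_[xs,ys].astype('f4'))
print('ext',xs.min(),xs.max(),ys.min(),ys.max())
say('lip corners',toplane(C,[(101,102),(438,103),(417,284),(124,284)],.028)[:,:2])
say('pale frame',toplane(C,[(273,120),(425,122),(408,275),(273,275)],.032)[:,:2])
say('tab top',toplane(C,[(275,166),(289,166),(289,252),(275,252)],.056)[:,:2])
say('ring',toplane(C,[(186,193)],.017)[:,:2])
cv2.imwrite('pics/c2.png',cv2.resize(im[90:300,90:460],None,fx=2.15,fy=2.15,interpolation=cv2.INTER_CUBIC))
E
```

```text
hsv lip [ 13 187  98] [ 13 185 121] [ 14 190 126] wood [ 21 130 186] pale [ 23 123 188] tab [ 20 137 188] fl [ 21 132 188]
lip rect ((620.2420654296875, -118.58667755126953), (14.75162124633789, 58.756370544433594), 89.00344848632812)
ext 116 141 214 282
lip corners [[0.5081, -0.1229], [0.5125, 0.113], [0.6552, 0.1128], [0.6513, -0.1277]]
pale frame [[0.522, -0.0028], [0.5251, 0.1037], [0.6447, 0.1031], [0.6429, -0.0052]]
tab top [[0.5499, -0.0018], [0.5501, 0.0075], [0.612, 0.0071], [0.6119, -0.0029]]
ring [[0.5779, -0.0725]]
```

View pics/c2.png

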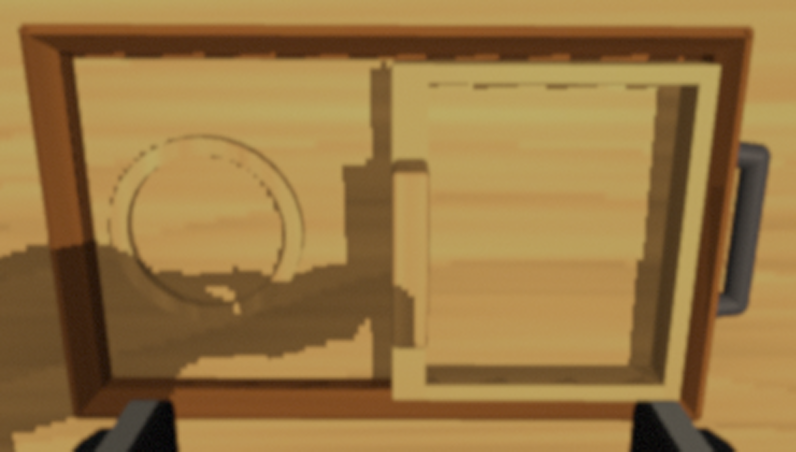

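```bash
python3 - <<'E'
from h import *
im=cv2.imread('pics/w2.png');C=cam('wrist',get_state())
h=cv2.cvtColor(im,cv2.COLOR_BGR2HSV)
m=((h[...,0]<18)&(h[...,1]>160)).astype('u1')*255
m[288:]=0;m=cv2.morphologyEx(m,cv2.MORPH_OPEN,np.ones((3,3)))
b=max(blobs(m),key=lambda q:q[1][4]);l=b[2]
T=[];B=[];L=[];R=[]
for c in range(150,400,5):
    r=np.nonzero(l[:,c])[0]
    if len(r): T.append((c,r.min()-.5)); 
    if 180<c<375 and len(r): B.append((c,r.max()+.5))
for r in range(120,270,5):
    c=np.nonzero(l[r])[0]; 
    if len(c): L.append((c.min()-.5,r));R.append((c.max()+.5,r))
def line(p):
    P=toplane(C,np.array(p,float),.028)[:,:2];
    v=cv2.fitLine((P*1000).astype('f4'),cv2.DIST_HUBER,0,.01,.01).ravel();return v
for n,p in zip('TBLR',(T,B,L,R)):
    v=line(p);print(n,'pt',v[2:].round(1),'ang',np.degrees(np.arctan2(v[1],v[0])).round(2))
E
```

```text
T pt [510.1  21.9] ang 89.09
B pt [6.539e+02 3.000e-01] ang 89.06
L pt [ 587.7 -126.8] ang -1.83
R pt [567.5 113.7] ang -0.98
```

Request:
{"api": "play_rows", "payload": {"increments": [{"travel": [0.002,0.001,0.02],"delta_rot": [0,0,0.2],"jaw": -0.1},{"travel": [0,0,0.03],"delta_rot": [0,0,0],"jaw": -0.1},{"travel": [0,0,0.03],"delta_rot": [0,0,0],"jaw": -0.1},{"travel": [0,0,0.02],"delta_rot": [0,0,0],"jaw": -0.1},{"travel": [0,0,0.01],"delta_rot": [0,0,0],"jaw": -0.1},{"travel": [0,0,0.004],"delta_rot": [0,0,0],"jaw": -0.1},{"travel": [0,0,0],"delta_rot": [0,0,0],"jaw": -0.1},{"travel": [0,0,0],"delta_rot": [0,0,0],"jaw": -0.1}]}}

```text
clock: 2.75
position: [0.5826, 0.0023, 0.0375]
orientation: [[-1.0, 0.017, 0.002], [0.017, 1.0, -0.0], [-0.002, 0.0, -1.0]]
contact_force: [-0.2, -0.0, 0.4]
opening: 0.0385
```

Request:
{"api": "play_rows", "payload": {"increments": [{"travel": [0,0,0],"delta_rot": [0,0,0],"jaw": -1},{"travel": [0,0,0],"delta_rot": [0,0,0],"jaw": -1},{"travel": [0,0,0],"delta_rot": [0,0,0],"jaw": -1},{"travel": [0,0,0],"delta_rot": [0,0,0],"jaw": -1},{"travel": [0,0,0],"delta_rot": [0,0,0],"jaw": -1},{"travel": [0,0,0],"delta_rot": [0,0,0],"jaw": -1},{"travel": [0,0,0],"delta_rot": [0,0,0],"jaw": -1}], "newtons": 90}}

```text
clock: 3.45
position: [0.5824, 0.0024, 0.0376]
orientation: [[-1.0, 0.016, 0.002], [0.016, 1.0, 0.001], [-0.002, 0.001, -1.0]]
contact_force: [-1.1, 0.0, 6.5]
opening: 0.0099
```

Request:
{"api": "play_rows", "payload": {"increments": [{"travel": [0,0,-0.004],"delta_rot": [0,0,0],"jaw": -1},{"travel": [0,0,-0.008],"delta_rot": [0,0,0],"jaw": -1},{"travel": [0,0,-0.012],"delta_rot": [0,0,0],"jaw": -1},{"travel": [0,0,-0.012],"delta_rot": [0,0,0],"jaw": -1},{"travel": [0,0,-0.014],"delta_rot": [0,0,0],"jaw": -1},{"travel": [0,0,-0.014],"delta_rot": [0,0,0],"jaw": -1},{"travel": [0,0,-0.014],"delta_rot": [0,0,0],"jaw": -1},{"travel": [0,0,-0.012],"delta_rot": [0,0,0],"jaw": -1},{"travel": [0,0,0],"delta_rot": [0,0,0],"jaw": -1},{"travel": [0,0,0],"delta_rot": [0,0,0],"jaw": -1}]}}

```text
clock: 4.45
position: [0.5817, 0.0021, 0.1266]
orientation: [[-1.0, 0.016, 0.001], [0.016, 1.0, -0.0], [-0.001, -0.0, -1.0]]
contact_force: [0.4, -0.1, -6.3]
opening: 0.0098
```

```bash
python3 - <<'E'
from h import *
plan(.5817,0,.126)
w=shot('wrist')[0];t=shot('top')[0]
s=cv2.resize(shot('scene')[0][130:330,180:460],None,fx=1.43,fy=1.43)
cv2.imwrite('pics/m3.png',np.hstack([cv2.resize(w,(400,300)),cv2.resize(s,(400,300))]))
E
```

```text
pos [0.5817 0.0021 0.1266] yaw_x 179.06 tilt [ 0.04 -0.  ] t 4.45 q [  0.2  23.8 -10.7  55.4  -0.    1.1] F [ 0.4 -0.1 -6.3] open 0.0098
travel [ 0.     -0.0021  0.0006] dist 0.002
```

View pics/m3.png

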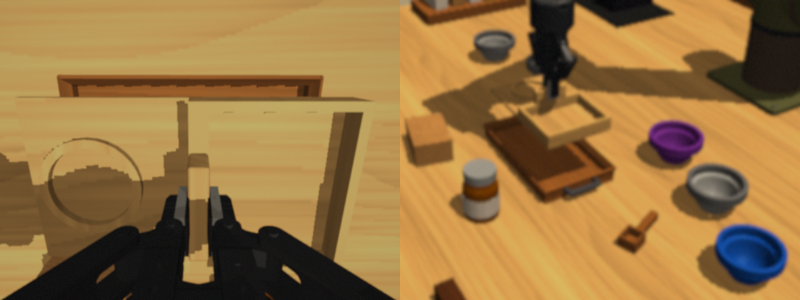

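Request:
{"api": "play_rows", "payload": {"increments": [{"travel": [0,-0.009,0],"delta_rot": [0,0,0],"jaw": -1},{"travel": [0,-0.008,0],"delta_rot": [0,0,0],"jaw": -1},{"travel": [0,0,0],"delta_rot": [0,0,3],"jaw": -1},{"travel": [0,0,0],"delta_rot": [0,0,6],"jaw": -1},{"travel": [0,0,0],"delta_rot": [0,0,6],"jaw": -1},{"travel": [0,0,0],"delta_rot": [0,0,6],"jaw": -1},{"travel": [0,0,0],"delta_rot": [0,0,6],"jaw": -1},{"travel": [0,0,0],"delta_rot": [0,0,6],"jaw": -1},{"travel": [0,0,0],"delta_rot": [0,0,6],"jaw": -1},{"travel": [0,0,0],"delta_rot": [0,0,6],"jaw": -1}]}}

```text
clock: 5.6
position: [0.5811, -0.0157, 0.126]
orientation: [[-0.692, 0.722, -0.001], [0.722, 0.692, -0.0], [0.0, -0.001, -1.0]]
contact_force: [0.1, 0.2, -4.6]
opening: 0.0097
```

Request:
{"api": "play_rows", "payload": {"increments": [{"travel": [0,0,0],"delta_rot": [0,0,6],"jaw": -1},{"travel": [0,0,0],"delta_rot": [0,0,6],"jaw": -1},{"travel": [0,0,0],"delta_rot": [0,0,6],"jaw": -1},{"travel": [0,0,0],"delta_rot": [0,0,6],"jaw": -1},{"travel": [0,0,0],"delta_rot": [0,0,6],"jaw": -1},{"travel": [0,0,0],"delta_rot": [0,0,6],"jaw": -1},{"travel": [0,0,0],"delta_rot": [0,0,6],"jaw": -1},{"travel": [0,0,0],"delta_rot": [0,0,6],"jaw": -1},{"travel": [0,0,0],"delta_rot": [0,0,6],"jaw": -1},{"travel": [0,0,0],"delta_rot": [0,0,6],"jaw": -1}]}}

```text
clock: 6.6
position: [0.5811, -0.0158, 0.126]
orientation: [[0.279, 0.96, -0.001], [0.96, -0.279, -0.0], [-0.0, -0.0, -1.0]]
contact_force: [-0.1, -0.2, -5.3]
opening: 0.0101
```

Request:
{"api": "play_rows", "payload": {"increments": [{"travel": [0,0,0],"delta_rot": [0,0,6],"jaw": -1},{"travel": [0,0,0],"delta_rot": [0,0,6],"jaw": -1},{"travel": [0,0,0],"delta_rot": [0,0,6],"jaw": -1},{"travel": [0,0,0],"delta_rot": [0,0,6],"jaw": -1},{"travel": [0,0,0],"delta_rot": [0,0,6],"jaw": -1},{"travel": [0,0,0],"delta_rot": [0,0,6],"jaw": -1},{"travel": [0,0,0],"delta_rot": [0,0,6],"jaw": -1},{"travel": [0,0,0],"delta_rot": [0,0,6],"jaw": -1},{"travel": [0,0,0],"delta_rot": [0,0,6],"jaw": -1},{"travel": [0,0,0],"delta_rot": [0,0,6],"jaw": -1}]}}

```text
clock: 7.6
position: [0.5811, -0.0158, 0.126]
orientation: [[0.971, 0.238, -0.001], [0.238, -0.971, -0.0], [-0.001, 0.0, -1.0]]
contact_force: [-1.1, 0.6, -4.3]
opening: 0.0097
```

Request:
{"api": "play_rows", "payload": {"increments": [{"travel": [0,0,0],"delta_rot": [0,0,4],"jaw": -1},{"travel": [0,0,0],"delta_rot": [0,0,3],"jaw": -1},{"travel": [0,0,0],"delta_rot": [0,0,2],"jaw": -1},{"travel": [0,0,0],"delta_rot": [0,0,0],"jaw": -1},{"travel": [0,0,0],"delta_rot": [0,0,0],"jaw": -1}]}}

```text
clock: 8.1
position: [0.5812, -0.0154, 0.1261]
orientation: [[0.996, 0.088, -0.0], [0.088, -0.996, -0.0], [-0.0, 0.0, -1.0]]
contact_force: [0.2, 0.8, -4.1]
opening: 0.0102
```

```bash
python3 - <<'E'
from h import *
plan(.5816,-.0146,.126,-.5)
shot('wrist','w4')
E
```

```text
pos [ 0.5812 -0.0154  0.1261] yaw_x 5.07 tilt [-0.02 -0.01] t 8.1 q [ -1.5  23.9 -10.8  55.4  -0.  173.4] F [ 0.2  0.8 -4.1] open 0.0102
travel [ 0.0005 -0.0008  0.0001] dist 0.001 turn z 5.57
```

View pics/w4.png

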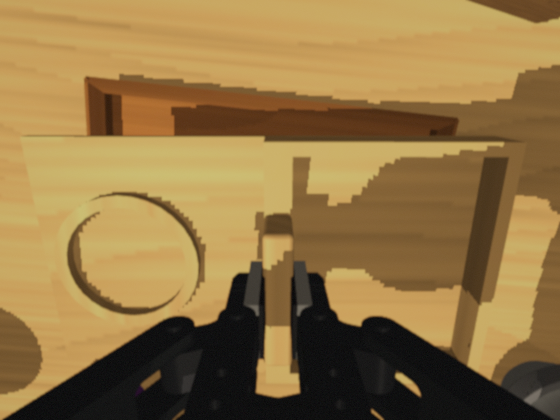

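The insert hangs level in the jaws, with the ring now to the left (+y, the grip end). I'll measure the insert's offset in the jaw from its far edge before the final turn.

```bash
python3 - <<'E'
from h import *
st=get_state();C=cam('wrist',st);R=np.array(st['orientation']);p=np.array(st['position'])
f=lambda px,z:(toplane(C,px,z)-p)@R*1000
say('base top edge',f([(22,136),(150,136),(255,136)],.1025))
say('wall top edge',f([(275,137),(400,139.5),(523,141.5)],.1205))
say('tab top end',f([(266,235),(292,235)],.1445)); say('ring L/R',f([(60,253),(204,253)],.1085))
im=cv2.imread('pics/w4.png');print(cv2.cvtColor(im,cv2.COLOR_BGR2GRAY)[128:146,[100,200,350,450,510]].T)
E
```

```text
base top edge [[58.892, -113.8219, 23.6507], [58.9151, -55.9739, 23.656], [58.934, -8.5494, 23.6604]]
wall top edge [[60.5806, 0.6198, 5.6609], [59.605, 51.0478, 5.6658], [58.8259, 100.8055, 5.6706]]
tab top end [[27.8128, -2.5651, -18.3312], [27.8193, 6.9878, -18.3303]]
ring L/R [[3.8555, -103.3701, 17.6655], [3.9065, -33.8362, 17.6719]]
[[ 63  63  65  63  62  63  64  87 126 157 170 172 172 172 174 174 175 175]
 [ 63  63  66  67  67  65  67  88 127 158 172 174 174 174 175 175 176 176]
 [ 64  63  63  62  61  62  66  67  68  67  62  65  80 117 153 171 177 176]
 [ 47  46  45  45  45  47  47  56  64  64  63  66  73 105 144 169 175 174]
 [ 96  98  98  98 100  98  98  97  95  92  87  78  68  75  90 101 104 106]]
```

Request:
{"api": "play_rows", "payload": {"increments": [{"travel": [0.001,0.001,0.01],"delta_rot": [0,0,3],"jaw": -1},{"travel": [0,0,0.02],"delta_rot": [0,0,2],"jaw": -1},{"travel": [0,0,0.015],"delta_rot": [0,0,0.5],"jaw": -1},{"travel": [0,0,0.01],"delta_rot": [0,0,0],"jaw": -1},{"travel": [0,0,0.003],"delta_rot": [0,0,0],"jaw": -1},{"travel": [0,0,0],"delta_rot": [0,0,0],"jaw": -1},{"travel": [0,0,0],"delta_rot": [0,0,0],"jaw": -1}]}}

```text
clock: 8.85
position: [0.5831, -0.0158, 0.069]
orientation: [[1.0, -0.007, 0.001], [-0.007, -1.0, -0.0], [0.001, 0.0, -1.0]]
contact_force: [0.2, 0.2, -3.5]
opening: 0.0097
```

```bash
python3 - <<'E'
from h import *
plan(.5825,-.0167,.068,-.5)
w=shot('wrist','w5')[0];t=shot('top','t5')[0]
cv2.imwrite('pics/m5.png',np.vstack([cv2.resize(w[60:230],(800,243),interpolation=cv2.INTER_CUBIC),cv2.resize(t[175:250,225:335],(515,350),interpolation=cv2.INTER_CUBIC)[:,:515]] if 0 else [cv2.resize(w[60:230],(780,237),interpolation=cv2.INTER_CUBIC),np.pad(cv2.resize(t[175:250,225:335],(513,350),interpolation=cv2.INTER_CUBIC),((0,0),(0,267),(0,0)))]))
E
```

```text
pos [ 0.5831 -0.0158  0.069 ] yaw_x -0.43 tilt [ 0.08 -0.  ] t 8.85 q [ -1.6  26.8 -15.3  47.8  -0.  178.9] F [ 0.2  0.2 -3.5] open 0.0097
travel [-0.0006  0.0009  0.001 ] dist 0.001 turn z 0.07
```

View pics/m5.png

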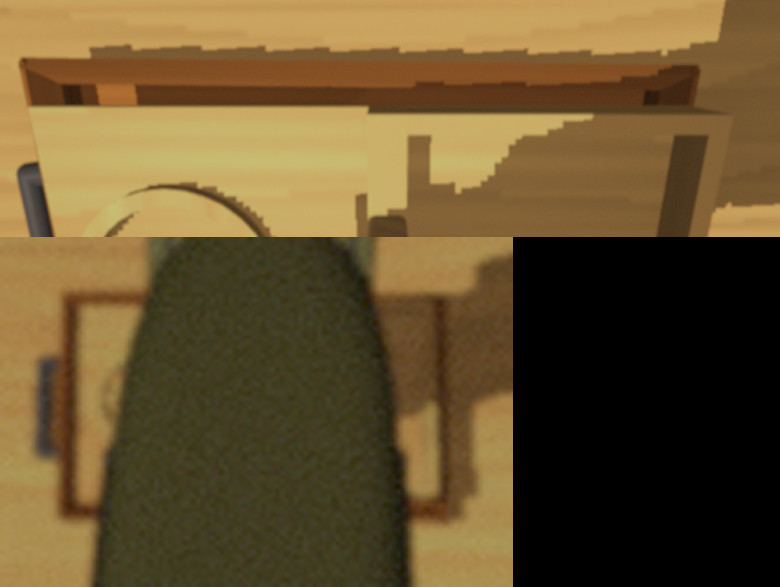

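```bash
python3 - <<'E'
from h import *
st=get_state();C=cam('wrist',st);R=np.array(st['orientation']);p=np.array(st['position'])
f=lambda px,z:(toplane(C,px,z)-p)@R*1000
s=560/780
g=lambda a:[(x*s,60+y*170/237) for x,y in a]
say('lip corners',f(g([(21,60),(699,67)]),.028))
say('insert base L',f(g([(29,106),(200,106.5),(360,107)]),.0455)); say('wall R',f(g([(372,111),(732,116)]),.0635))
E
```

```text
lip corners [[72.8593, -126.0244, 41.3413], [70.5817, 111.163, 41.3501]]
insert base L [[59.0138, -114.3846, 23.8165], [58.8759, -58.8608, 23.8193], [58.7365, -6.911, 23.8219]]
wall R [[59.672, -2.4962, 5.8238], [58.2776, 102.1747, 5.827]]
```

Request:
{"api": "play_rows", "payload": {"increments": [{"travel": [0.0012,0,0],"delta_rot": [0,0,0],"jaw": -1},{"travel": [0,0,0.003],"delta_rot": [0,0,0.2],"jaw": -1},{"travel": [0,0,0.003],"delta_rot": [0,0,0],"jaw": -1},{"travel": [0,0,0.003],"delta_rot": [0,0,0],"jaw": -1},{"travel": [0,0,0.003],"delta_rot": [0,0,0],"jaw": -1},{"travel": [0,0,0.003],"delta_rot": [0,0,0],"jaw": -1},{"travel": [0,0,0],"delta_rot": [0,0,0],"jaw": -1},{"travel": [0,0,0],"delta_rot": [0,0,0],"jaw": -1}]}}

```text
clock: 9.75
position: [0.5834, -0.0157, 0.0531]
orientation: [[1.0, -0.011, -0.0], [-0.011, -1.0, 0.0], [-0.0, -0.0, -1.0]]
contact_force: [-0.5, 0.3, -4.6]
opening: 0.01
```

Request:
{"api": "play_rows", "payload": {"increments": [{"travel": [0,0,0.003],"delta_rot": [0,0,0],"jaw": -1},{"travel": [0,0,0.003],"delta_rot": [0,0,0],"jaw": -1},{"travel": [0,0,0.003],"delta_rot": [0,0,0],"jaw": -1},{"travel": [0,0,0],"delta_rot": [0,0,0],"jaw": -1}]}}

```text
clock: 10.15
position: [0.583, -0.0157, 0.0437]
orientation: [[1.0, -0.011, -0.001], [-0.011, -1.0, 0.0], [-0.001, -0.0, -1.0]]
contact_force: [0.3, -0.2, -4.0]
opening: 0.0102
```

Request:
{"api": "play_rows", "payload": {"increments": [{"travel": [0,0,0.002],"delta_rot": [0,0,0],"jaw": -1},{"travel": [0,0,0.002],"delta_rot": [0,0,0],"jaw": -1},{"travel": [0,0,0.002],"delta_rot": [0,0,0],"jaw": -1},{"travel": [0,0,0],"delta_rot": [0,0,0],"jaw": -1}]}}

```text
clock: 10.55
position: [0.5833, -0.0157, 0.038]
orientation: [[1.0, -0.011, -0.001], [-0.011, -1.0, 0.0], [-0.001, -0.0, -1.0]]
contact_force: [0.4, 0.0, -4.9]
opening: 0.0102
```

Request:
{"api": "play_rows", "payload": {"increments": [{"travel": [0,0,0.001],"delta_rot": [0,0,0],"jaw": -1},{"travel": [0,0,0.0005],"delta_rot": [0,0,0],"jaw": -1},{"travel": [0,0,0],"delta_rot": [0,0,0],"jaw": -1}]}}

```text
clock: 10.85
position: [0.5836, -0.0158, 0.0376]
orientation: [[1.0, -0.011, 0.0], [-0.011, -1.0, -0.0], [0.0, 0.0, -1.0]]
contact_force: [-2.2, 1.0, 3.4]
opening: 0.0099
```

Request:
{"api": "play_rows", "payload": {"increments": [{"travel": [0,0,0],"delta_rot": [0,0,0],"jaw": -0.3},{"travel": [0,0,0],"delta_rot": [0,0,0],"jaw": -0.3},{"travel": [0,0,0],"delta_rot": [0,0,0],"jaw": -0.3},{"travel": [0,0,-0.02],"delta_rot": [0,0,0],"jaw": -0.3},{"travel": [0,0,-0.04],"delta_rot": [0,0,0],"jaw": -0.3},{"travel": [0,0,-0.05],"delta_rot": [0,0,0],"jaw": -0.3},{"travel": [0,0,0],"delta_rot": [0,0,0],"jaw": -0.3},{"travel": [0,0,0],"delta_rot": [0,0,0],"jaw": -0.3}]}}

```text
clock: 11.65
position: [0.5853, -0.0158, 0.1486]
orientation: [[1.0, -0.011, 0.005], [-0.011, -1.0, -0.0], [0.005, 0.0, -1.0]]
contact_force: [0.0, -0.9, -0.5]
opening: 0.0298
```

```bash
python3 - <<'E'
from h import *
plan(.5831,-.0157,.15)
w=shot('wrist','w6')[0]
E
```

```text
pos [ 0.5853 -0.0158  0.1486] yaw_x -0.64 tilt [ 0.27 -0.01] t 11.65 q [ -1.5  23.1  -8.4  58.2  -0.  179.1] F [ 0.  -0.9 -0.5] open 0.0298
travel [-0.0022 -0.0001 -0.0014] dist 0.003
```

View pics/w6.png

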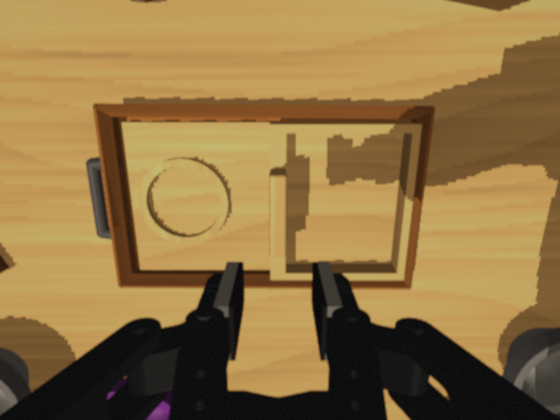

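The insert lies home, with the ring at the grip end. Next I'll measure the tab and ring here, and all the covers from the top view.

```bash
cat >> h.py <<'E'
def covers(name,z=.05,amin=600,amax=2000):
    im,C,st=shot(name);out=[]
    for c,s,l in blobs(grey(im),amin):
        if s[4]>amax: continue
        cn=max(cv2.findContours(l.astype('u1'),0,1)[0],key=cv2.contourArea);hu=cv2.convexHull(cn)
        xy,r=circ(C,hu.reshape(-1,2).astype(float),z);out.append((xy,r))
        print(name,'px',np.round(c),'xy',np.round(xy,4),'r',round(r,4))
    return out
E
python3 - <<'E'
from h import *
st=get_state();C=cam('wrist',st);R=np.array(st['orientation']);p=np.array(st['position'])
f=lambda px,z:(toplane(C,px,z)-p)@R*1000
say('tab top',f([(270.5,170),(286,170),(286.5,250),(271,250)],.056))
say('ring L R T B',f([(144,200),(231,196),(186,155),(190,239)],.020))
say('lip',f([(94,105),(435,107),(412,287),(122,287)],.028))
im,Ct,_=shot('top','t6')
for c,s,l in blobs(grey(im),600):
    if s[4]<2500: print(np.round(c),s[4])
covers('top')
E
```

```text
tab top [[29.5461, -2.9268, 90.9191], [29.5511, 7.2039, 90.919], [-27.4572, 7.9836, 90.8722], [-27.4654, -2.8963, 90.8724]]
ring L R T B [[-1.5805, -101.8354, 126.895], [1.6779, -34.2769, 126.8967], [33.39, -66.5766, 126.9232], [-34.1788, -68.587, 126.8678]]
lip [[69.4539, -125.6963, 118.9536], [68.1951, 110.9552, 118.9492], [-72.8811, 111.1177, 118.8335], [-73.0891, -125.017, 118.8367]]
[426. 243.] 909
[370. 263.] 880
[187. 271.] 923
top px [426. 243.] xy [ 0.4804 -0.4189] r 0.0477
top px [370. 263.] xy [ 0.4277 -0.2568] r 0.0467
top px [ 18. 261.] xy [0.4334 0.7304] r 0.0522
top px [187. 271.] xy [0.4121 0.254 ] r 0.0475
```

```bash
python3 - <<'E'
from h import *
st=get_state();C=cam('wrist',st);R=np.array(st['orientation']);p=np.array(st['position'])
print(p,R);print(calibration('wrist'));
say(R.T@C[1].T, R.T@(-C[1].T@C[2]-p))
shot('wrist','w7')
E
```

```text
[ 0.58241541 -0.01572457  0.14531987] [[ 9.99934123e-01 -1.11425637e-02 -2.75555098e-03]
 [-1.11423128e-02 -9.99937917e-01  1.06369641e-04]
 [-2.75656514e-03 -7.56594229e-05 -9.99996198e-01]]
{'fx': 361.61190420594943, 'fy': 361.61190420594943, 'cx': 277.472085232778, 'cy': 209.09105499005443, 'T_tool_cam': array([[ 2.92848887e-04, -9.51598410e-01, -3.07344074e-01,
         7.78785921e-02],
       [ 9.99999449e-01,  5.88363354e-04, -8.68853279e-04,
         1.85107429e-03],
       [ 1.00762939e-03, -3.07343650e-01,  9.51598059e-01,
        -1.41841110e-01],
       [ 0.00000000e+00,  0.00000000e+00,  0.00000000e+00,
         1.00000000e+00]])}
[[0.0003, -0.9516, -0.3073], [1.0, 0.0006, -0.0009], [0.001, -0.3073, 0.9516]] [0.0779, 0.0019, -0.1418]
```

```bash
for i in 1 2; do python3 - <<'E'
from h import *
for n in('wrist','top'):
    k='T_tool_cam' if n=='wrist' else 'tvec'
    a=np.array([np.ravel(calibration(n)[k]) for _ in range(5)]);print(n,a.std(0).max(),a[0][[3,7,11]] if n=='wrist' else a[0])
E
done; python3 - <<'E'
from h import *
st=get_state();C=cam('wrist',st);R=np.array(st['orientation']);p=np.array(st['position']);print(p)
f=lambda px,z:(toplane(C,px,z)-p)@R*1000
im=cv2.imread('pics/w7.png');g=cv2.cvtColor(im,cv2.COLOR_BGR2GRAY)
a=cv2.imread('pics/w6.png');print('shift w6->w7',cv2.phaseCorrelate(cv2.cvtColor(a,6)[90:250,80:450].astype('f4'),g[90:250,80:450].astype('f4')))
E
```

```text
wrist 1.1102230246251565e-16 [ 0.07787898  0.00185108 -0.14184074]
top 0.0 [-0.00715935  0.57113589  1.3414301 ]
wrist 1.1102230246251565e-16 [ 0.07787898  0.00185108 -0.14184074]
top 0.0 [-0.00715935  0.57113589  1.3414301 ]
[ 0.5822628  -0.0156919   0.14511145]
shift w6->w7 ((0.7844438319063727, -0.5512836698738681), 0.2864700525919596)
```

The reported wrist calibration carries a constant offset in world axes: it flips sign when the tool turns 180°. I'll use the mean of the two readings as the mount and recheck the earlier measurements.

```bash
cat >> h.py <<'E'
TM=np.eye(4);_a=np.radians(17.864);TM[:3,:3]=np.array([[0,-np.cos(_a),-np.sin(_a)],[1,0,0],[0,-np.sin(_a),np.cos(_a)]]);TM[:3,3]=(.0783,-.0001,-.14184)
def cam(name,st=None):
    c=calibration(name);K=np.array([[c['fx'],0,c['cx']],[0,c['fy'],c['cy']],[0,0,1]])
    if name=='wrist':
        T=np.eye(4);T[:3,:3]=st['orientation'];T[:3,3]=st['position'];T=T@TM;R=T[:3,:3].T;t=-R@T[:3,3]
    else: R=cv2.Rodrigues(c['rvec'])[0];t=np.array(c['tvec'])
    return K,R,t
def down(x,y,z,yaw):
    a=np.radians(yaw);c,s=np.cos(a),np.sin(a);return dict(position=[x,y,z],orientation=[[c,s,0],[s,-c,0],[0,0,-1]])
E
python3 - <<'E'
from h import *
C=cam('wrist',down(.5834,.0006,.1497,179.15))
l=toplane(C,[(101,102),(438,103),(417,284),(124,284)],.028)[:,:2];say('w2 lip',l,l.mean(0))
t=toplane(C,[(275,166),(289,166),(289,252),(275,252)],.056)[:,:2];say('tab',t.mean(0))
st=get_state();C=cam('wrist',st);print(st['position'])
k=np.array([.8,-.55])
f=lambda px,z:toplane(C,np.array(px)+k,z)[:,:2]
l=f([(94,105),(435,107),(412,287),(122,287)],.028);say('w7 lip',l,l.mean(0))
say('tab',f([(270.5,170),(286,170),(286.5,250),(271,250)],.056).mean(0))
r=f([(144,200),(231,196),(186,155),(190,239)],.020);say('ring',r,[r[:2,1].mean(),r[2:,0].mean()])
E
```

```text
w2 lip [[0.5096, -0.1218], [0.5137, 0.1138], [0.6563, 0.1139], [0.6527, -0.1265]] [0.5831, -0.0051]
tab [0.5822, 0.0036]
[ 0.5822628  -0.0156919   0.14511145]
w7 lip [[0.6538, 0.1092], [0.6499, -0.1254], [0.5097, -0.1242], [0.5123, 0.1103]] [0.5814, -0.0075]
tab [0.5846, -0.0168]
ring [[0.583, 0.0864], [0.5855, 0.0194], [0.6173, 0.0511], [0.5503, 0.0538]] [0.0529, 0.5838]
```

Request:
{"api": "play_rows", "payload": {"increments": [{"travel": [-0.0274,-0.0284,0],"delta_rot": [0,0,0],"jaw": -0.3},{"travel": [-0.0274,-0.0284,0],"delta_rot": [0,0,0],"jaw": -0.3},{"travel": [-0.0274,-0.0284,0],"delta_rot": [0,0,0],"jaw": -0.3},{"travel": [-0.0274,-0.0284,0],"delta_rot": [0,0,0],"jaw": -0.3},{"travel": [-0.0274,-0.0284,0],"delta_rot": [0,0,0],"jaw": -0.3},{"travel": [-0.0274,-0.0284,0],"delta_rot": [0,0,0],"jaw": -0.3},{"travel": [-0.0274,-0.0284,0],"delta_rot": [0,0,0],"jaw": -0.3},{"travel": [-0.0271,-0.0285,0],"delta_rot": [0,0,0],"jaw": -0.3}]}}

```text
clock: 12.65
position: [0.3596, 0.0826, 0.1548]
orientation: [[0.99, 0.138, -0.018], [0.139, -0.985, 0.098], [-0.004, -0.1, -0.995]]
contact_force: [0.2, -0.1, 0.6]
opening: 0.0298
```

Request:
{"api": "play_rows", "payload": {"increments": [{"travel": [0,0,0],"delta_rot": [0,0,-8.24],"jaw": -0.3},{"travel": [0,0,0],"delta_rot": [0,0,-8.24],"jaw": -0.3},{"travel": [0,0,0],"delta_rot": [0,0,-8.24],"jaw": -0.3},{"travel": [0,0,0],"delta_rot": [0,0,-8.24],"jaw": -0.3},{"travel": [0,0,0],"delta_rot": [0,0,-8.24],"jaw": -0.3},{"travel": [0,0,0],"delta_rot": [0,0,-8.24],"jaw": -0.3},{"travel": [0,0,0],"delta_rot": [0,0,-8.24],"jaw": -0.3},{"travel": [0,0,0],"delta_rot": [0,0,-8.24],"jaw": -0.3},{"travel": [0,0,0],"delta_rot": [0,0,-8.24],"jaw": -0.3},{"travel": [0,0,0],"delta_rot": [0,0,-8.24],"jaw": -0.3}]}}

```text
clock: 13.65
position: [0.3609, 0.0822, 0.1548]
orientation: [[-0.011, 1.0, -0.017], [0.995, 0.013, 0.098], [0.098, -0.016, -0.995]]
contact_force: [0.3, -0.1, 0.6]
opening: 0.0297
```

Request:
{"api": "play_rows", "payload": {"increments": [{"travel": [0,0,0],"delta_rot": [0,0,-8.24],"jaw": -0.3},{"travel": [0,0,0],"delta_rot": [0,0,0],"jaw": -0.3},{"travel": [0,0,0],"delta_rot": [0,0,0],"jaw": -0.3},{"travel": [0,0,0],"delta_rot": [0,0,0],"jaw": -0.3}]}}

```text
clock: 14.05
position: [0.3616, 0.0823, 0.1555]
orientation: [[-0.147, 0.989, -0.016], [0.984, 0.148, 0.098], [0.099, -0.001, -0.995]]
contact_force: [0.1, 0.1, 0.9]
opening: 0.03
```

```bash
cat >> h.py <<'E'
def wcover(fn):
    """wrist view: circle fit of rim (z=.05) of grey cover nearest image centre"""
    im,C,st=shot('wrist',fn);R=np.array(st['orientation']);p=np.array(st['position']);h=cv2.cvtColor(im,cv2.COLOR_BGR2HSV)
    m=grey(im,60,50);m[cv2.inRange(h,(0,0,0),(180,255,45))>0]=0
    m=cv2.morphologyEx(m,cv2.MORPH_OPEN,np.ones((5,5)))
    for c,s,l in blobs(m,3000):
        hu=cv2.convexHull(max(cv2.findContours(l.astype('u1'),0,1)[0],key=cv2.contourArea)).reshape(-1,2).astype(float)
        xy,r=circ(C,hu,.05);t=R.T@(np.r_[xy,.05]-p)
        print('px',np.round(c),s.tolist(),'xy',np.round(xy,4),'r',round(r,4),'tool',np.round(t,4))
E
python3 - <<'E'
from h import *
plan(.366,.214,.145,90);wcover('w8');covers('top')
E
```

```text
pos [0.3616 0.0823 0.1555] yaw_x 98.48 tilt [-0.89  5.62] t 14.05 q [  7.9   2.9 -35.   52.2   5.7  89.4] F [0.1 0.1 0.9] open 0.03
travel [0.1279 0.0238 0.0233] dist 0.132 turn z 8.48
px [391.  23.] [322, 0, 143, 56, 5851] xy [0.4107 0.2524] r 0.0483 tool [0.1497 0.0737 0.1209]
top px [539.  59.] xy [ 0.989  -0.8369] r 0.1676
top px [419.  64.] xy [ 1.0827 -0.4294] r 0.1687
top px [426. 243.] xy [ 0.4803 -0.4194] r 0.0473
top px [370. 263.] xy [ 0.4282 -0.2584] r 0.0472
top px [187. 271.] xy [0.4122 0.2538] r 0.0475
```

View pics/w8.png

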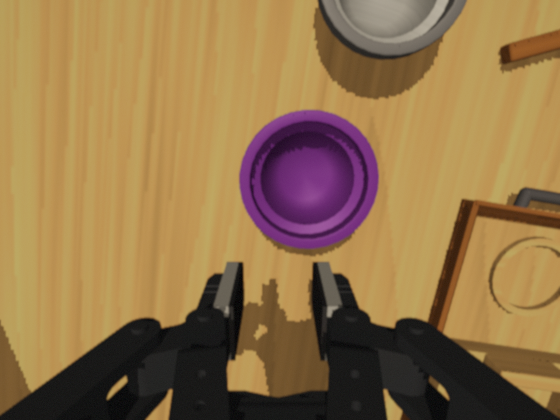

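```bash
cat >> h.py <<'E'
_plan=plan
def plan(x,y,z,yaw):
    _plan(x,y,z,yaw);s=get_state();R=np.array(s['orientation']);D=np.array(down(0,0,0,yaw)['orientation'])
    r=cv2.Rodrigues(R.T@D)[0].ravel();print('rotvec',np.round(np.degrees(r),2),'travel after turn',np.round(D.T@(np.array([x,y,z])-s['position']),4))
E
python3 -c "
from h import *
plan(.365,.209,.145,90)"
```

```text
pos [0.3618 0.0824 0.1558] yaw_x 98.53 tilt [-0.86  5.63] t 14.15 q [  7.9   2.9 -35.   52.2   5.7  89.4] F [ 0.1 -0.5  0.8] open 0.03
travel [0.1231 0.022  0.0231] dist 0.127 turn z 8.53
rotvec [-0.44 -5.69  8.53] travel after turn [0.1266 0.0032 0.0108]
```

Request:
{"api": "play_rows", "payload": {"increments": [{"travel": [0,0,0],"delta_rot": [-0.22,-2.85,4.26],"jaw": -0.3},{"travel": [0,0,0],"delta_rot": [-0.22,-2.85,4.26],"jaw": -0.3},{"travel": [0.042,0.001,0.004],"delta_rot": [0,0,0],"jaw": -0.3},{"travel": [0.042,0.001,0.004],"delta_rot": [0,0,0],"jaw": -0.3},{"travel": [0.042,0.001,0.003],"delta_rot": [0,0,0],"jaw": -0.3},{"travel": [0,0,0],"delta_rot": [0,0,0],"jaw": -0.3},{"travel": [0,0,0],"delta_rot": [0,0,0],"jaw": -0.3},{"travel": [0,0,0],"delta_rot": [0,0,0],"jaw": -0.3}]}}

```text
clock: 14.95
position: [0.3643, 0.2075, 0.1448]
orientation: [[-0.0, 1.0, -0.0], [1.0, 0.0, -0.001], [-0.001, -0.0, -1.0]]
contact_force: [-0.1, -0.6, 0.3]
opening: 0.0301
```

```bash
python3 -c "
from h import *
wcover('w9');plan(.366,.254,.037,90)"
```

```text
px [350. 139.] [276, 63, 150, 151, 17488] xy [0.4111 0.2547] r 0.0486 tool [0.0473 0.0468 0.0947]
pos [0.3645 0.2073 0.1449] yaw_x 89.98 tilt [-0.   -0.05] t 15.0 q [ 29.7   8.1 -30.5  51.4  -0.  119.7] F [-0.  -0.3  0.4] open 0.0299
travel [0.0468 0.0015 0.1078] dist 0.118 turn z -0.02
rotvec [-0.    0.05 -0.02] travel after turn [0.0467 0.0015 0.1079]
```

Request:
{"api": "play_rows", "payload": {"increments": [{"travel": [0.024,0.001,0.02],"delta_rot": [0,0,0],"jaw": -0.3},{"travel": [0.023,0,0.03],"delta_rot": [0,0,0],"jaw": -0.3},{"travel": [0,0,0.03],"delta_rot": [0,0,0],"jaw": -0.3},{"travel": [0,0,0.02],"delta_rot": [0,0,0],"jaw": -0.3},{"travel": [0,0,0.009],"delta_rot": [0,0,0],"jaw": -0.3},{"travel": [0,0,0],"delta_rot": [0,0,0],"jaw": -0.3},{"travel": [0,0,0],"delta_rot": [0,0,0],"jaw": -0.3}]}}

```text
clock: 15.7
position: [0.3665, 0.2551, 0.0367]
orientation: [[0.0, 1.0, 0.001], [1.0, -0.0, 0.0], [0.0, 0.001, -1.0]]
contact_force: [0.3, 0.3, 0.2]
opening: 0.0297
```

Request:
{"api": "play_rows", "payload": {"increments": [{"travel": [0,0,0],"delta_rot": [0,0,0],"jaw": -1},{"travel": [0,0,0],"delta_rot": [0,0,0],"jaw": -1},{"travel": [0,0,0],"delta_rot": [0,0,0],"jaw": -1},{"travel": [0,0,0],"delta_rot": [0,0,0],"jaw": -1},{"travel": [0,0,0],"delta_rot": [0,0,0],"jaw": -1},{"travel": [0,0,0],"delta_rot": [0,0,0],"jaw": -1}], "newtons": 80}}

```text
clock: 16.3
position: [0.3664, 0.2556, 0.0369]
orientation: [[-0.001, 1.0, 0.002], [1.0, 0.001, 0.0], [0.0, 0.002, -1.0]]
contact_force: [-0.9, -1.0, 5.4]
opening: 0.0058
```

Request:
{"api": "play_rows", "payload": {"increments": [{"travel": [0,0,-0.004],"delta_rot": [0,0,0],"jaw": -1},{"travel": [0,0,-0.01],"delta_rot": [0,0,0],"jaw": -1},{"travel": [0,0,-0.02],"delta_rot": [0,0,0],"jaw": -1},{"travel": [0,0,-0.025],"delta_rot": [0,0,0],"jaw": -1},{"travel": [0,0,-0.025],"delta_rot": [0,0,0],"jaw": -1},{"travel": [0,0,-0.016],"delta_rot": [0,0,0],"jaw": -1},{"travel": [0,0,0],"delta_rot": [0,0,0],"jaw": -1},{"travel": [0,0,0],"delta_rot": [0,0,0],"jaw": -1}]}}

```text
clock: 17.1
position: [0.3657, 0.2554, 0.1361]
orientation: [[-0.001, 1.0, 0.001], [1.0, 0.001, 0.0], [0.0, 0.001, -1.0]]
contact_force: [0.3, -0.4, -1.8]
opening: 0.0061
```

```bash
python3 -c "
from h import *
shot('wrist','w10');plan(.537,.0575,.136,90)
s=shot('scene')[0][150:300,320:480];w=cv2.imread('pics/w10.png')
cv2.imwrite('pics/m10.png',np.hstack([cv2.resize(w,(400,300)),cv2.resize(s,(320,300))]))"
```

```text
pos [0.3652 0.2551 0.1354] yaw_x 90.08 tilt [-0.02 -0.04] t 17.15 q [ 34.9  11.1 -28.3  50.6  -0.  124.9] F [ 0.2  0.2 -2. ] open 0.0062
travel [-0.1978  0.1716 -0.0006] dist 0.262 turn z 0.08
rotvec [-0.02  0.04  0.08] travel after turn [-0.1976  0.1718 -0.0006]
```

View pics/m10.png

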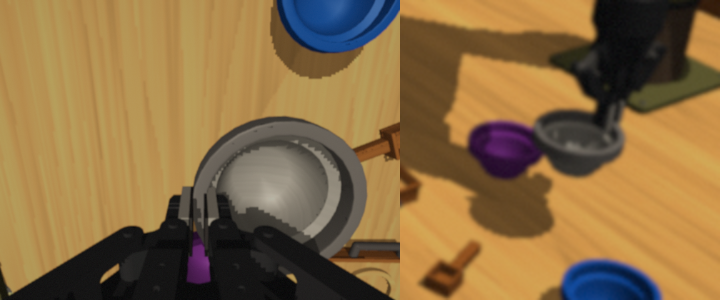

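Request:
{"api": "play_rows", "payload": {"increments": [{"travel": [-0.014,0.012,0],"delta_rot": [0,0,0],"jaw": -1},{"travel": [-0.028,0.0246,0],"delta_rot": [0,0,0],"jaw": -1},{"travel": [-0.028,0.0246,0],"delta_rot": [0,0,0],"jaw": -1},{"travel": [-0.028,0.0246,0],"delta_rot": [0,0,0],"jaw": -1},{"travel": [-0.028,0.0246,0],"delta_rot": [0,0,0],"jaw": -1},{"travel": [-0.028,0.0246,0],"delta_rot": [0,0,0],"jaw": -1},{"travel": [-0.028,0.0246,0],"delta_rot": [0,0,0],"jaw": -1},{"travel": [-0.016,0.0134,0],"delta_rot": [0,0,0],"jaw": -1},{"travel": [0,0,0],"delta_rot": [0,0,0],"jaw": -1},{"travel": [0,0,0],"delta_rot": [0,0,0],"jaw": -1}]}}

```text
clock: 18.2
position: [0.5379, 0.0573, 0.1346]
orientation: [[-0.0, 1.0, -0.003], [1.0, 0.0, 0.0], [0.0, -0.003, -1.0]]
contact_force: [0.7, -0.2, -2.0]
opening: 0.0063
```

Request:
{"api": "play_rows", "payload": {"increments": [{"travel": [0,0,0.02],"delta_rot": [0,0,0],"jaw": -1},{"travel": [0,0,0.025],"delta_rot": [0,0,0],"jaw": -1},{"travel": [0,0,0.02],"delta_rot": [0,0,0],"jaw": -1},{"travel": [0,0,0.01],"delta_rot": [0,0,0],"jaw": -1},{"travel": [0,0,0],"delta_rot": [0,0,0],"jaw": -1},{"travel": [0,0,0],"delta_rot": [0,0,0],"jaw": -1}]}}

```text
clock: 18.8
position: [0.5389, 0.0581, 0.0615]
orientation: [[-0.002, 1.0, 0.001], [1.0, 0.002, -0.0], [-0.0, 0.001, -1.0]]
contact_force: [-0.3, 0.8, -1.8]
opening: 0.0057
```

```bash
python3 -c "
from h import *
shot('wrist','w11');plan(.538,.0575,.0508,90)
s=shot('scene')[0][160:290,210:380]
t=shot('top')[0][170:260,220:340]
cv2.imwrite('pics/m11.png',np.hstack([cv2.resize(s,(400,300)),cv2.resize(cv2.imread('pics/w11.png'),(400,300))]))"
```

```text
pos [0.5396 0.058  0.0619] yaw_x 90.1 tilt [0.11 0.  ] t 18.85 q [  6.1  23.8 -21.9  44.2  -0.   96. ] F [ 0.5  0.1 -2.3] open 0.006
travel [-0.0005 -0.0016  0.0111] dist 0.011 turn z 0.1
rotvec [ 0.11 -0.    0.1 ] travel after turn [-0.0005 -0.0016  0.0111]
```

View pics/m11.png

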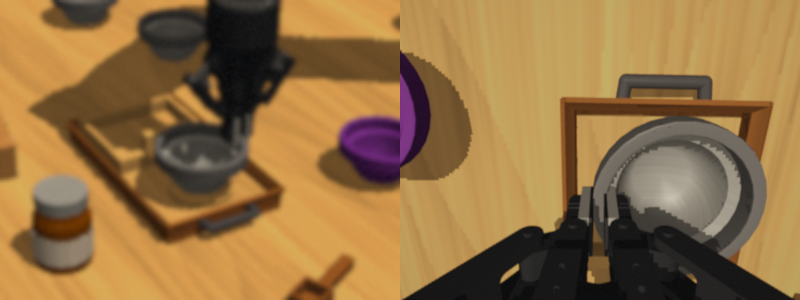

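Request:
{"api": "play_rows", "payload": {"increments": [{"travel": [0,-0.001,0.003],"delta_rot": [0,0,0],"jaw": -1},{"travel": [0,0,0.003],"delta_rot": [0,0,0],"jaw": -1},{"travel": [0,0,0.002],"delta_rot": [0,0,0],"jaw": -1},{"travel": [0,0,0.001],"delta_rot": [0,0,0],"jaw": -1},{"travel": [0,0,0],"delta_rot": [0,0,0],"jaw": -1},{"travel": [0,0,0],"delta_rot": [0,0,0],"jaw": -1}]}}

```text
clock: 19.55
position: [0.538, 0.0576, 0.052]
orientation: [[-0.001, 1.0, 0.0], [1.0, 0.001, -0.0], [-0.0, 0.0, -1.0]]
contact_force: [-0.0, 0.4, -1.7]
opening: 0.0059
```

Request:
{"api": "play_rows", "payload": {"increments": [{"travel": [0,0,0.001],"delta_rot": [0,0,0],"jaw": -1},{"travel": [0,0,0.001],"delta_rot": [0,0,0],"jaw": -1},{"travel": [0,0,0],"delta_rot": [0,0,0],"jaw": -1}]}}

```text
clock: 19.85
position: [0.5379, 0.0576, 0.0511]
orientation: [[-0.001, 1.0, 0.001], [1.0, 0.001, -0.0], [-0.0, 0.001, -1.0]]
contact_force: [-2.5, 0.1, 5.9]
opening: 0.006
```

Request:
{"api": "play_rows", "payload": {"increments": [{"travel": [0,0,0],"delta_rot": [0,0,0],"jaw": -0.5},{"travel": [0,0,0],"delta_rot": [0,0,0],"jaw": -0.5},{"travel": [0,0,0],"delta_rot": [0,0,0],"jaw": -0.5},{"travel": [0,0,-0.01],"delta_rot": [0,0,0],"jaw": -0.5},{"travel": [0,0,-0.02],"delta_rot": [0,0,0],"jaw": -0.5},{"travel": [0,0,-0.04],"delta_rot": [0,0,0],"jaw": -0.4},{"travel": [0,0,-0.025],"delta_rot": [0,0,0],"jaw": -0.3},{"travel": [-0.02,-0.008,0],"delta_rot": [0,0,0],"jaw": -0.3},{"travel": [-0.042,-0.018,0],"delta_rot": [0,0,0],"jaw": -0.3},{"travel": [-0.042,-0.018,0],"delta_rot": [0,0,0],"jaw": -0.3}]}}

```text
clock: 20.85
position: [0.4944, -0.0471, 0.1461]
orientation: [[-0.004, 1.0, 0.003], [1.0, 0.004, -0.001], [-0.001, 0.003, -1.0]]
contact_force: [-0.2, -0.4, -0.1]
opening: 0.0296
```

Request:
{"api": "play_rows", "payload": {"increments": [{"travel": [-0.042,-0.018,0],"delta_rot": [0,0,0],"jaw": -0.3},{"travel": [-0.042,-0.018,0],"delta_rot": [0,0,0],"jaw": -0.3},{"travel": [-0.042,-0.018,0],"delta_rot": [0,0,0],"jaw": -0.3},{"travel": [-0.042,-0.019,0],"delta_rot": [0,0,0],"jaw": -0.3},{"travel": [-0.042,-0.019,0],"delta_rot": [0,0,0],"jaw": -0.3},{"travel": [-0.042,-0.019,0],"delta_rot": [0,0,0],"jaw": -0.3},{"travel": [-0.005,-0.001,0],"delta_rot": [0,0,0],"jaw": -0.3},{"travel": [0,0,0],"delta_rot": [0,0,0],"jaw": -0.3},{"travel": [0,0,0],"delta_rot": [0,0,0],"jaw": -0.3},{"travel": [0,0,0],"delta_rot": [0,0,0],"jaw": -0.3}]}}

```text
clock: 21.85
position: [0.3829, -0.3023, 0.1451]
orientation: [[-0.003, 1.0, 0.001], [1.0, 0.003, 0.0], [0.0, 0.001, -1.0]]
contact_force: [-0.3, -0.5, 1.0]
opening: 0.0296
```

```bash
python3 -c "
from h import *
wcover('w12');covers('top',amin=500);covers('top',.064,500);plan(.382,-.258,.0365,90)"
```

```text
px [346. 145.] [272, 71, 149, 149, 17494] xy [ 0.4274 -0.2592] r 0.0486 tool [0.0429 0.0445 0.0952]
top px [540.  60.] xy [ 1.0389 -0.7962] r 0.1058
top px [484.  70.] xy [ 1.002  -0.6239] r 0.0762
top px [255. 209.] xy [0.5835 0.0703] r 0.0541
top px [543. 232.] xy [ 0.5063 -0.7428] r 0.0461
top px [370. 263.] xy [ 0.428  -0.2584] r 0.0473
top px [ 17. 261.] xy [0.4495 0.7273] r 0.0469
top px [ 17. 284.] xy [0.3757 0.7262] r 0.0462
top px [544.  47.] xy [ 1.0899 -0.7974] r 0.0773
top px [421.  75.] xy [ 0.9867 -0.4406] r 0.0894
top px [508.  73.] xy [ 0.9923 -0.7103] r 0.1151
top px [254. 209.] xy [0.5819 0.0693] r 0.0531
top px [370. 263.] xy [ 0.4271 -0.2559] r 0.0468
top px [ 17. 261.] xy [0.4442 0.7221] r 0.0459
top px [ 17. 284.] xy [0.3757 0.7186] r 0.045
top px [ 16. 308.] xy [0.3192 0.715 ] r 0.0433
pos [ 0.383  -0.3025  0.1451] yaw_x 90.19 tilt [0.03 0.  ] t 22.0 q [-38.3  14.5 -22.1  53.4   0.   51.5] F [ 0.2  0.4 -0.6] open 0.0297
travel [ 0.0445 -0.0009  0.1086] dist 0.117 turn z 0.19
rotvec [ 0.03 -0.    0.19] travel after turn [ 0.0445 -0.001   0.1086]
```

Request:
{"api": "play_rows", "payload": {"increments": [{"travel": [0.022,-0.001,0.02],"delta_rot": [0,0,0.2],"jaw": -0.3},{"travel": [0.0217,0,0.03],"delta_rot": [0,0,0],"jaw": -0.3},{"travel": [0,0,0.03],"delta_rot": [0,0,0],"jaw": -0.3},{"travel": [0,0,0.02],"delta_rot": [0,0,0],"jaw": -0.3},{"travel": [0,0,0.009],"delta_rot": [0,0,0],"jaw": -0.3},{"travel": [0,0,0],"delta_rot": [0,0,0],"jaw": -0.3},{"travel": [0,0,0],"delta_rot": [0,0,0],"jaw": -0.3}]}}

```text
clock: 22.7
position: [0.3822, -0.2601, 0.0367]
orientation: [[0.002, 1.0, 0.001], [1.0, -0.002, -0.001], [-0.001, 0.001, -1.0]]
contact_force: [0.4, -0.7, 0.8]
opening: 0.0297
```

Request:
{"api": "play_rows", "payload": {"increments": [{"travel": [0,0,0],"delta_rot": [0,0,0],"jaw": -1},{"travel": [0,0,0],"delta_rot": [0,0,0],"jaw": -1},{"travel": [0,0,0],"delta_rot": [0,0,0],"jaw": -1},{"travel": [0,0,0],"delta_rot": [0,0,0],"jaw": -1},{"travel": [0,0,0],"delta_rot": [0,0,0],"jaw": -1},{"travel": [0,0,0],"delta_rot": [0,0,0],"jaw": -1}], "newtons": 80}}

```text
clock: 23.3
position: [0.3824, -0.2607, 0.0371]
orientation: [[0.003, 1.0, 0.003], [1.0, -0.003, -0.002], [-0.002, 0.003, -1.0]]
contact_force: [-0.9, -0.2, 6.5]
opening: 0.0056
```

Request:
{"api": "play_rows", "payload": {"increments": [{"travel": [0,0,-0.004],"delta_rot": [0,0,0],"jaw": -1},{"travel": [0,0,-0.01],"delta_rot": [0,0,0],"jaw": -1},{"travel": [0,0,-0.02],"delta_rot": [0,0,0],"jaw": -1},{"travel": [0,0,-0.025],"delta_rot": [0,0,0],"jaw": -1},{"travel": [0,0,-0.025],"delta_rot": [0,0,0],"jaw": -1},{"travel": [0,0,-0.026],"delta_rot": [0,0,0],"jaw": -1},{"travel": [0,0,0],"delta_rot": [0,0,0],"jaw": -1},{"travel": [0,0,0],"delta_rot": [0,0,0],"jaw": -1}]}}

```text
clock: 24.1
position: [0.3816, -0.26, 0.1464]
orientation: [[0.002, 1.0, 0.002], [1.0, -0.002, -0.001], [-0.001, 0.002, -1.0]]
contact_force: [-0.4, 0.8, -2.1]
opening: 0.0054
```

```bash
python3 -c "
from h import *
plan(.538,.0575,.146,90)"
```

```text
pos [ 0.3816 -0.26    0.1464] yaw_x 89.87 tilt [ 0.09 -0.04] t 24.1 q [-34.3  11.9 -25.3  52.6   0.   55.9] F [-0.4  0.8 -2.1] open 0.0054
travel [0.3178 0.1557 0.0005] dist 0.354 turn z -0.13
rotvec [ 0.09  0.04 -0.13] travel after turn [0.3175 0.1564 0.0004]
```

Request:
{"api": "play_rows", "payload": {"increments": [{"travel": [0.015,0.0074,0],"delta_rot": [0,0,-0.1],"jaw": -1},{"travel": [0.04,0.0198,0],"delta_rot": [0,0,0],"jaw": -1},{"travel": [0.04,0.0198,0],"delta_rot": [0,0,0],"jaw": -1},{"travel": [0.04,0.0198,0],"delta_rot": [0,0,0],"jaw": -1},{"travel": [0.04,0.0198,0],"delta_rot": [0,0,0],"jaw": -1},{"travel": [0.04,0.0198,0],"delta_rot": [0,0,0],"jaw": -1},{"travel": [0.04,0.0198,0],"delta_rot": [0,0,0],"jaw": -1},{"travel": [0.04,0.0198,0],"delta_rot": [0,0,0],"jaw": -1},{"travel": [0.0202,0.0104,0],"delta_rot": [0,0,0],"jaw": -1},{"travel": [0,0,0],"delta_rot": [0,0,0],"jaw": -1}]}}

```text
clock: 25.1
position: [0.5385, 0.0581, 0.1442]
orientation: [[-0.004, 1.0, -0.001], [1.0, 0.004, 0.001], [0.001, -0.001, -1.0]]
contact_force: [0.4, 0.1, -1.1]
opening: 0.0055
```

Request:
{"api": "play_rows", "payload": {"increments": [{"travel": [0,0,0.015],"delta_rot": [0,0,0],"jaw": -1},{"travel": [0,0,0.015],"delta_rot": [0,0,0],"jaw": -1},{"travel": [0,0,0.006],"delta_rot": [0,0,0],"jaw": -1},{"travel": [0,0,0],"delta_rot": [0,0,0],"jaw": -1},{"travel": [0,0,0],"delta_rot": [0,0,0],"jaw": -1},{"travel": [0,0,0],"delta_rot": [0,0,0],"jaw": -1}]}}

```text
clock: 25.7
position: [0.5384, 0.055, 0.1106]
orientation: [[0.001, 1.0, 0.001], [1.0, -0.001, -0.0], [-0.0, 0.001, -1.0]]
contact_force: [-0.1, -0.2, -1.6]
opening: 0.0054
```

```bash
python3 -c "
from h import *
shot('wrist','w13');plan(.538,.0552,.085,90)"
```

```text
pos [0.5386 0.0551 0.1107] yaw_x 89.95 tilt [0.11 0.  ] t 25.75 q [  5.8  20.9 -18.1  50.9  -0.   95.9] F [ 0.4  0.1 -1.6] open 0.0055
travel [ 0.0001 -0.0006  0.0257] dist 0.026 turn z -0.05
rotvec [ 0.11 -0.   -0.05] travel after turn [ 0.0001 -0.0006  0.0257]
```

View pics/w13.png

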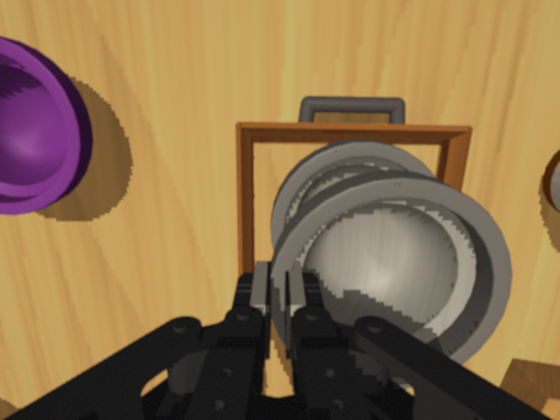

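```bash
python3 -c "
from h import *
C=cam('wrist',get_state())
g=cv2.cvtColor(cv2.imread('pics/w13.png'),cv2.COLOR_BGR2GRAY)
lo=np.array([(271,215),(281,183),(310,154),(356,141),(400,149),(433,169)],float);up=np.array([(273,265),(296,213),(345,182),(398,172),(450,190),(490,222),(510,262)],float)
say(circ(C,lo,.064));say(circ(C,up,.1242))
# fixed-radius fits
from scipy.optimize import least_squares as ls
for p,z in((lo,.064),(up,.1242)):
    P=toplane(C,p,z)[:,:2];r=ls(lambda c:np.hypot(*(P-c).T)-.05,P.mean(0));say(r.x,r.fun*1000)
"
```

```text
Traceback (most recent call last):
  File "h.py", line 25, in say
    def say(*a): print(*[np.round(x,4).tolist() if not isinstance(x,str) else x for x in a])
                         ~~~~~~~~^^^^^
ValueError: setting an array element with a sequence. The requested array has an inhomogeneous shape after 1 dimensions. The detected shape was (2,) + inhomogeneous part.
```

```bash
python3 -c "
from h import *
from scipy.optimize import least_squares as ls
C=cam('wrist',get_state())
lo=np.array([(271,215),(281,183),(310,154),(356,141),(400,149),(433,169)],float);up=np.array([(273,265),(296,213),(345,182),(398,172),(450,190),(490,222),(510,262)],float)
for p,z in((lo,.064),(up,.1242)):
    say(*circ(C,p,z));P=toplane(C,p,z)[:,:2];r=ls(lambda c:np.hypot(*(P-c).T)-.05,P.mean(0));say(r.x,r.fun*1000)
"
```

```text
[0.5835, 0.0603] 0.05
[0.5834, 0.0603] [-0.7607, 0.7356, 0.8325, -0.5863, -1.1033, 0.9614]
[0.5819, 0.0577] 0.0478
[0.5819, 0.0549] [-2.6488, 0.9752, 1.0614, 1.148, -1.338, -1.2633, 0.0633]
```

Request:
{"api": "play_rows", "payload": {"increments": [{"travel": [0.0008,0,0.008],"delta_rot": [0,0,0],"jaw": -1},{"travel": [0,0,0.008],"delta_rot": [0,0,0],"jaw": -1},{"travel": [0,0,0.008],"delta_rot": [0,0,0],"jaw": -1},{"travel": [0,0,0.006],"delta_rot": [0,0,0],"jaw": -1},{"travel": [0,0,0.004],"delta_rot": [0,0,0],"jaw": -1},{"travel": [0,0,0],"delta_rot": [0,0,0],"jaw": -1},{"travel": [0,0,0],"delta_rot": [0,0,0],"jaw": -1}]}}

```text
clock: 26.45
position: [0.5381, 0.056, 0.076]
orientation: [[0.0, 1.0, 0.0], [1.0, -0.0, -0.0], [-0.0, 0.0, -1.0]]
contact_force: [-0.5, -0.3, -1.5]
opening: 0.0054
```

Request:
{"api": "play_rows", "payload": {"increments": [{"travel": [0,0,0.002],"delta_rot": [0,0,0],"jaw": -1},{"travel": [0,0,0.002],"delta_rot": [0,0,0],"jaw": -1},{"travel": [0,0,0],"delta_rot": [0,0,0],"jaw": -1},{"travel": [0,0,0],"delta_rot": [0,0,0],"jaw": -1}]}}

```text
clock: 26.85
position: [0.5381, 0.0561, 0.0721]
orientation: [[0.0, 1.0, 0.001], [1.0, -0.0, 0.0], [0.0, 0.001, -1.0]]
contact_force: [0.9, 0.9, -1.5]
opening: 0.0056
```

Request:
{"api": "play_rows", "payload": {"increments": [{"travel": [0,0,0.002],"delta_rot": [0,0,0],"jaw": -1},{"travel": [0,0,0.0015],"delta_rot": [0,0,0],"jaw": -1},{"travel": [0,0,0],"delta_rot": [0,0,0],"jaw": -1},{"travel": [0,0,0],"delta_rot": [0,0,0],"jaw": -1}]}}

```text
clock: 27.25
position: [0.5383, 0.056, 0.0687]
orientation: [[0.001, 1.0, 0.001], [1.0, -0.001, -0.0], [-0.0, 0.001, -1.0]]
contact_force: [0.9, 0.2, 0.9]
opening: 0.0056
```

Request:
{"api": "play_rows", "payload": {"increments": [{"travel": [0,0,0.001],"delta_rot": [0,0,0],"jaw": -1},{"travel": [0,0,0.0008],"delta_rot": [0,0,0],"jaw": -1},{"travel": [0,0,0],"delta_rot": [0,0,0],"jaw": -1},{"travel": [0,0,0],"delta_rot": [0,0,0],"jaw": -1}]}}

```text
clock: 27.65
position: [0.5382, 0.0563, 0.0678]
orientation: [[0.0, 1.0, 0.001], [1.0, -0.0, 0.001], [0.001, 0.001, -1.0]]
contact_force: [-2.2, 0.9, 7.9]
opening: 0.0056
```

Request:
{"api": "play_rows", "payload": {"increments": [{"travel": [0,0,0],"delta_rot": [0,0,0],"jaw": -0.5},{"travel": [0,0,0],"delta_rot": [0,0,0],"jaw": -0.5},{"travel": [0,0,0],"delta_rot": [0,0,0],"jaw": -0.5},{"travel": [0,0,-0.01],"delta_rot": [0,0,0],"jaw": -0.5},{"travel": [0,0,-0.02],"delta_rot": [0,0,0],"jaw": -0.5},{"travel": [0,0,-0.03],"delta_rot": [0,0,0],"jaw": -0.4},{"travel": [0,0,-0.02],"delta_rot": [0,0,0],"jaw": -0.3},{"travel": [-0.0434,-0.0087,0],"delta_rot": [0,0,0],"jaw": -0.3},{"travel": [-0.0434,-0.0087,0],"delta_rot": [0,0,0],"jaw": -0.3},{"travel": [-0.0434,-0.0087,0],"delta_rot": [0,0,0],"jaw": -0.3}]}}

```text
clock: 28.65
position: [0.5119, -0.0752, 0.1477]
orientation: [[-0.001, 1.0, 0.002], [1.0, 0.001, -0.001], [-0.001, 0.002, -1.0]]
contact_force: [0.5, -0.5, -0.1]
opening: 0.0299
```

Request:
{"api": "play_rows", "payload": {"increments": [{"travel": [-0.0434,-0.0087,0],"delta_rot": [0,0,0],"jaw": -0.3},{"travel": [-0.0434,-0.0087,0],"delta_rot": [0,0,0],"jaw": -0.3},{"travel": [-0.0434,-0.0087,0],"delta_rot": [0,0,0],"jaw": -0.3},{"travel": [-0.0434,-0.0087,0],"delta_rot": [0,0,0],"jaw": -0.3},{"travel": [-0.0434,-0.0087,0],"delta_rot": [0,0,0],"jaw": -0.3},{"travel": [-0.0434,-0.0087,0],"delta_rot": [0,0,0],"jaw": -0.3},{"travel": [-0.0434,-0.0087,0],"delta_rot": [0,0,0],"jaw": -0.3},{"travel": [-0.0434,-0.0087,0],"delta_rot": [0,0,0],"jaw": -0.3},{"travel": [-0.0434,-0.0087,0],"delta_rot": [0,0,0],"jaw": -0.3},{"travel": [0,0,0],"delta_rot": [0,0,0],"jaw": -0.3}]}}

```text
clock: 29.65
position: [0.4322, -0.4705, 0.1471]
orientation: [[0.006, 1.0, 0.001], [1.0, -0.006, -0.004], [-0.004, 0.001, -1.0]]
contact_force: [-0.3, -0.3, -0.3]
opening: 0.0299
```

Request:
{"api": "play_rows", "payload": {"increments": [{"travel": [0,0,0],"delta_rot": [0,0,0],"jaw": -0.3},{"travel": [0,0,0],"delta_rot": [0,0,0],"jaw": -0.3},{"travel": [0,0,0],"delta_rot": [0,0,0],"jaw": -0.3}]}}

```text
clock: 29.95
position: [0.4337, -0.4632, 0.147]
orientation: [[-0.001, 1.0, 0.0], [1.0, 0.001, 0.001], [0.001, 0.0, -1.0]]
contact_force: [0.6, 0.8, 0.8]
opening: 0.0298
```

```bash
python3 -c "
from h import *
wcover('w14');cv2.imwrite('pics/t14.png',shot('top')[0]);covers('top',amin=500);plan(.434,-.4194,.0368,90)"
```

```text
px [348. 146.] [275, 73, 147, 148, 17182] xy [ 0.4798 -0.4214] r 0.0486 tool [0.0418 0.0461 0.097 ]
top px [381.  70.] xy [ 1.0112 -0.3298] r 0.0904
top px [489.  63.] xy [ 1.0197 -0.6212] r 0.0812
top px [533.  76.] xy [ 0.9726 -0.7706] r 0.0743
top px [255. 208.] xy [0.5869 0.0683] r 0.0546
top px [426. 243.] xy [ 0.4803 -0.4194] r 0.0473
top px [ 17. 261.] xy [0.437  0.7295] r 0.0524
top px [ 16. 308.] xy [0.3211 0.7242] r 0.0446
pos [ 0.4338 -0.4636  0.147 ] yaw_x 90.06 tilt [ 0.03 -0.  ] t 30.1 q [-46.9  28.   -0.4  61.5   0.   43. ] F [-0.3  0.4  0.1] open 0.0301
travel [0.0442 0.0002 0.1102] dist 0.119 turn z 0.06
rotvec [0.03 0.   0.06] travel after turn [0.0442 0.0002 0.1102]
```

Request:
{"api": "play_rows", "payload": {"increments": [{"travel": [0.022,0,0.02],"delta_rot": [0,0,0],"jaw": -0.3},{"travel": [0.0215,0,0.03],"delta_rot": [0,0,0],"jaw": -0.3},{"travel": [0,0,0.03],"delta_rot": [0,0,0],"jaw": -0.3},{"travel": [0,0,0.02],"delta_rot": [0,0,0],"jaw": -0.3},{"travel": [0,0,0.0102],"delta_rot": [0,0,0],"jaw": -0.3},{"travel": [0,0,0],"delta_rot": [0,0,0],"jaw": -0.3},{"travel": [0,0,0],"delta_rot": [0,0,0],"jaw": -0.3}]}}

```text
clock: 30.8
position: [0.4341, -0.4216, 0.0374]
orientation: [[0.0, 1.0, 0.001], [1.0, -0.0, -0.001], [-0.001, 0.001, -1.0]]
contact_force: [-0.3, -0.0, -0.2]
opening: 0.0302
```

Request:
{"api": "play_rows", "payload": {"increments": [{"travel": [0,0,0],"delta_rot": [0,0,0],"jaw": -1},{"travel": [0,0,0],"delta_rot": [0,0,0],"jaw": -1},{"travel": [0,0,0],"delta_rot": [0,0,0],"jaw": -1},{"travel": [0,0,0],"delta_rot": [0,0,0],"jaw": -1},{"travel": [0,0,0],"delta_rot": [0,0,0],"jaw": -1},{"travel": [0,0,0],"delta_rot": [0,0,0],"jaw": -1}], "newtons": 80}}

```text
clock: 31.4
position: [0.434, -0.4224, 0.0378]
orientation: [[0.001, 1.0, 0.002], [1.0, -0.001, -0.002], [-0.002, 0.002, -1.0]]
contact_force: [-2.1, -0.9, 5.9]
opening: 0.0063
```

Request:
{"api": "play_rows", "payload": {"increments": [{"travel": [0,0,-0.004],"delta_rot": [0,0,0],"jaw": -1},{"travel": [0,0,-0.01],"delta_rot": [0,0,0],"jaw": -1},{"travel": [0,0,-0.02],"delta_rot": [0,0,0],"jaw": -1},{"travel": [0,0,-0.03],"delta_rot": [0,0,0],"jaw": -1},{"travel": [0,0,-0.03],"delta_rot": [0,0,0],"jaw": -1},{"travel": [0,0,-0.032],"delta_rot": [0,0,0],"jaw": -1},{"travel": [0,0,0],"delta_rot": [0,0,0],"jaw": -1},{"travel": [0,0,0],"delta_rot": [0,0,0],"jaw": -1}]}}

```text
clock: 32.2
position: [0.4336, -0.4212, 0.1633]
orientation: [[0.0, 1.0, 0.001], [1.0, -0.0, -0.001], [-0.001, 0.001, -1.0]]
contact_force: [0.4, 0.6, -1.5]
opening: 0.0061
```

```bash
python3 -c "
from h import *
plan(.538,.0558,.162,90)"
```

```text
pos [ 0.4336 -0.4212  0.1633] yaw_x 89.98 tilt [ 0.09 -0.04] t 32.2 q [-44.2  24.5  -3.8  61.6   0.   45.8] F [ 0.4  0.6 -1.5] open 0.0061
travel [0.4771 0.1042 0.001 ] dist 0.488 turn z -0.02
rotvec [ 0.09  0.04 -0.02] travel after turn [0.477  0.1044 0.0013]
```

Request:
{"api": "play_rows", "payload": {"increments": [{"travel": [0.0178,0.0036,0],"delta_rot": [0,0,0],"jaw": -1},{"travel": [0.0418,0.0092,0],"delta_rot": [0,0,0],"jaw": -1},{"travel": [0.0418,0.0092,0],"delta_rot": [0,0,0],"jaw": -1},{"travel": [0.0418,0.0092,0],"delta_rot": [0,0,0],"jaw": -1},{"travel": [0.0418,0.0092,0],"delta_rot": [0,0,0],"jaw": -1},{"travel": [0.0418,0.0092,0],"delta_rot": [0,0,0],"jaw": -1},{"travel": [0.0418,0.0092,0],"delta_rot": [0,0,0],"jaw": -1},{"travel": [0.0418,0.0092,0],"delta_rot": [0,0,0],"jaw": -1},{"travel": [0.0418,0.0092,0],"delta_rot": [0,0,0],"jaw": -1}]}}

```text
clock: 33.1
position: [0.5088, -0.0662, 0.1608]
orientation: [[-0.0, 1.0, -0.003], [1.0, 0.0, 0.001], [0.001, -0.003, -1.0]]
contact_force: [1.2, -0.5, -1.0]
opening: 0.0065
```

Request:
{"api": "play_rows", "payload": {"increments": [{"travel": [0.0418,0.0092,0],"delta_rot": [0,0,0],"jaw": -1},{"travel": [0.0418,0.0092,0],"delta_rot": [0,0,0],"jaw": -1},{"travel": [0.0418,0.009,0],"delta_rot": [0,0,0],"jaw": -1},{"travel": [0,0,0],"delta_rot": [0,0,0],"jaw": -1},{"travel": [0,0,0.015],"delta_rot": [0,0,0],"jaw": -1},{"travel": [0,0,0.015],"delta_rot": [0,0,0],"jaw": -1},{"travel": [0,0,0.005],"delta_rot": [0,0,0],"jaw": -1},{"travel": [0,0,0],"delta_rot": [0,0,0],"jaw": -1},{"travel": [0,0,0],"delta_rot": [0,0,0],"jaw": -1},{"travel": [0,0,0],"delta_rot": [0,0,0],"jaw": -1}]}}

```text
clock: 34.1
position: [0.5386, 0.0562, 0.1282]
orientation: [[0.001, 1.0, 0.002], [1.0, -0.001, 0.0], [0.0, 0.002, -1.0]]
contact_force: [0.5, -0.1, -1.2]
opening: 0.0064
```

```bash
python3 -c "
from h import *
plan(.538,.0564,.0845,90)"
```

```text
pos [0.5386 0.0562 0.1282] yaw_x 89.95 tilt [0.09 0.  ] t 34.1 q [  6.   20.1 -16.5  53.3  -0.   96. ] F [ 0.5 -0.1 -1.2] open 0.0064
travel [ 0.0002 -0.0007  0.0437] dist 0.044 turn z -0.05
rotvec [ 0.09 -0.   -0.05] travel after turn [ 0.0002 -0.0006  0.0437]
```

Request:
{"api": "play_rows", "payload": {"increments": [{"travel": [0,0,0.008],"delta_rot": [0,0,0],"jaw": -1},{"travel": [0,0,0.008],"delta_rot": [0,0,0],"jaw": -1},{"travel": [0,0,0.008],"delta_rot": [0,0,0],"jaw": -1},{"travel": [0,0,0.006],"delta_rot": [0,0,0],"jaw": -1},{"travel": [0,0,0.004],"delta_rot": [0,0,0],"jaw": -1},{"travel": [0,0,0.003],"delta_rot": [0,0,0],"jaw": -1},{"travel": [0,0,0.002],"delta_rot": [0,0,0],"jaw": -1},{"travel": [0,0,0],"delta_rot": [0,0,0],"jaw": -1},{"travel": [0,0,0],"delta_rot": [0,0,0],"jaw": -1}]}}

```text
clock: 35.0
position: [0.5385, 0.0563, 0.0887]
orientation: [[0.001, 1.0, 0.001], [1.0, -0.001, -0.0], [-0.0, 0.001, -1.0]]
contact_force: [0.4, -0.2, -0.4]
opening: 0.0063
```

Request:
{"api": "play_rows", "payload": {"increments": [{"travel": [0,0,0.002],"delta_rot": [0,0,0],"jaw": -1},{"travel": [0,0,0.001],"delta_rot": [0,0,0],"jaw": -1},{"travel": [0,0,0],"delta_rot": [0,0,0],"jaw": -1},{"travel": [0,0,0],"delta_rot": [0,0,0],"jaw": -1}]}}

```text
clock: 35.4
position: [0.5385, 0.0564, 0.0858]
orientation: [[0.0, 1.0, 0.001], [1.0, -0.0, -0.0], [-0.0, 0.001, -1.0]]
contact_force: [0.6, 0.6, 0.2]
opening: 0.0059
```

Request:
{"api": "play_rows", "payload": {"increments": [{"travel": [0,0,0.0008],"delta_rot": [0,0,0],"jaw": -1},{"travel": [0,0,0.0007],"delta_rot": [0,0,0],"jaw": -1},{"travel": [0,0,0],"delta_rot": [0,0,0],"jaw": -1},{"travel": [0,0,0],"delta_rot": [0,0,0],"jaw": -1}]}}

```text
clock: 35.8
position: [0.5383, 0.0563, 0.0844]
orientation: [[0.001, 1.0, 0.001], [1.0, -0.001, -0.0], [-0.0, 0.001, -1.0]]
contact_force: [-1.7, 0.6, 5.2]
opening: 0.0062
```

Request:
{"api": "play_rows", "payload": {"increments": [{"travel": [0,0,0],"delta_rot": [0,0,0],"jaw": -0.5},{"travel": [0,0,0],"delta_rot": [0,0,0],"jaw": -0.5},{"travel": [0,0,0],"delta_rot": [0,0,0],"jaw": -0.5},{"travel": [0,0,-0.01],"delta_rot": [0,0,0],"jaw": -0.5},{"travel": [0,0,-0.025],"delta_rot": [0,0,0],"jaw": -0.5},{"travel": [0,0,-0.035],"delta_rot": [0,0,0],"jaw": -0.4},{"travel": [0.0388,0.0074,0],"delta_rot": [0,0,0],"jaw": -0.2},{"travel": [0.0388,0.0074,0],"delta_rot": [0,0,0],"jaw": -0.2},{"travel": [0.0388,0.0074,0],"delta_rot": [0,0,0],"jaw": -0.2},{"travel": [0.0388,0.0074,0],"delta_rot": [0,0,0],"jaw": -0.2}]}}

```text
clock: 36.8
position: [0.5683, 0.213, 0.155]
orientation: [[0.001, 1.0, 0.002], [1.0, -0.001, 0.0], [0.0, 0.002, -1.0]]
contact_force: [0.6, 0.1, -0.3]
opening: 0.0337
```

Request:
{"api": "play_rows", "payload": {"increments": [{"travel": [0.0388,0.0074,0],"delta_rot": [0,0,0],"jaw": -0.2},{"travel": [0,0,0],"delta_rot": [0,0,-8.1],"jaw": -0.2},{"travel": [0,0,0],"delta_rot": [0,0,-8.1],"jaw": -0.2},{"travel": [0,0,0],"delta_rot": [0,0,-8.1],"jaw": -0.2},{"travel": [0,0,0],"delta_rot": [0,0,-8.1],"jaw": -0.2},{"travel": [0,0,0],"delta_rot": [0,0,-8.1],"jaw": -0.2},{"travel": [0,0,0],"delta_rot": [0,0,-8.1],"jaw": -0.2},{"travel": [0,0,0],"delta_rot": [0,0,-8.1],"jaw": -0.2},{"travel": [0,0,0],"delta_rot": [0,0,-8.1],"jaw": -0.2}]}}

```text
clock: 37.7
position: [0.5754, 0.2504, 0.1547]
orientation: [[-0.907, 0.421, 0.001], [0.421, 0.907, 0.0], [-0.001, 0.0, -1.0]]
contact_force: [0.0, 0.2, 0.5]
opening: 0.0344
```

Request:
{"api": "play_rows", "payload": {"increments": [{"travel": [0,0,0],"delta_rot": [0,0,-8.1],"jaw": -0.2},{"travel": [0,0,0],"delta_rot": [0,0,-8.1],"jaw": -0.2},{"travel": [0,0,0],"delta_rot": [0,0,-8.1],"jaw": -0.2},{"travel": [0,0,0],"delta_rot": [0,0,-8.1],"jaw": -0.2},{"travel": [0,0,0],"delta_rot": [0,0,-8.1],"jaw": -0.2},{"travel": [0,0,0],"delta_rot": [0,0,-8.1],"jaw": -0.2},{"travel": [0,0,0],"delta_rot": [0,0,0],"jaw": -0.2},{"travel": [0,0,0],"delta_rot": [0,0,0],"jaw": -0.2},{"travel": [0,0,0],"delta_rot": [0,0,0],"jaw": -0.2}]}}

```text
clock: 38.6
position: [0.5754, 0.2503, 0.1543]
orientation: [[-0.919, -0.395, 0.001], [-0.395, 0.919, -0.0], [-0.001, -0.0, -1.0]]
contact_force: [-0.1, 0.9, -0.1]
opening: 0.0347
```

```bash
python3 -c "
from h import *
plan(.575,.25,.15,204)
im,C,st=shot('wrist','w15');h=cv2.cvtColor(im,cv2.COLOR_BGR2HSV)
m=((h[...,0]<18)&(h[...,1]>150)&(h[...,2]>50)).astype('u1')*255;m=cv2.morphologyEx(m,cv2.MORPH_OPEN,np.ones((3,3)))
for c,s,l in blobs(m,300):
    ys,xs=np.nonzero(l);P=toplane(C,np.c_[xs,ys].astype(float),.012)[:,:2];r=cv2.minAreaRect((P*1000).astype('f4'));print(np.round(c),s.tolist(),r)
"
```

```text
pos [0.5754 0.2503 0.1543] yaw_x -156.74 tilt [ 0.04 -0.  ] t 38.6 q [23.5 27.1 -0.9 62.  -0.   0.3] F [-0.1  0.9 -0.1] open 0.0347
travel [ 0.0005 -0.0002  0.0043] dist 0.004 turn z -0.74
rotvec [-0.02  0.04 -0.74] travel after turn [ 0.0005 -0.0002  0.0043]
[ 78. 127.] [0, 0, 141, 225, 7710] ((592.2669677734375, 80.20345306396484), (169.07049560546875, 94.66891479492188), 8.169181823730469)
[435. 141.] [399, 87, 95, 121, 4069] ((490.55755615234375, 348.1683349609375), (94.79833984375, 58.09197998046875), 11.190912246704102)
[280. 184.] [253, 114, 50, 120, 3651] ((562.82080078125, 244.45741271972656), (97.644287109375, 39.975242614746094), 24.455913543701172)
[153. 183.] [92, 142, 127, 75, 4273] ((603.0735473632812, 148.9356689453125), (56.09763717651367, 111.36414337158203), 39.230712890625)
[ 35. 275.] [0, 261, 60, 47, 440] ((731.2631225585938, 84.7808837890625), (61.84672927856445, 23.929445266723633), 71.3902816772461)
[ 14. 322.] [0, 290, 33, 66, 1478] ((786.9193115234375, 78.77877807617188), (70.72736358642578, 28.808961868286133), 9.988336563110352)
```

```bash
python3 -c "
from h import *
im=cv2.imread('pics/w15.png');C=cam('wrist',get_state());h=cv2.cvtColor(im,cv2.COLOR_BGR2HSV)
m=((h[...,0]<18)&(h[...,1]>150)&(h[...,2]>50));
for r in range(110,240,6):
    x=np.nonzero(m[r,240:310])[0]+240
    if len(x): print(r,x.min(),x.max(),np.round(toplane(C,[((x.min()+x.max())/2,r)],.014)[0,:2],4))
s=im[100:290,200:360];t=cv2.imread('pics/t14.png')
s2=shot('scene')[0]
cv2.imwrite('pics/m15.png',np.hstack([cv2.resize(s,(330,390),interpolation=2),cv2.resize(s2[150:300,200:380],(468,390),interpolation=2)]))
"
```

```text
116 269 290 [0.5185 0.2273]
122 267 291 [0.5227 0.2288]
128 268 291 [0.5267 0.2309]
134 268 290 [0.5309 0.2323]
140 268 291 [0.535  0.2345]
146 269 291 [0.5391 0.2367]
152 269 290 [0.5435 0.2382]
158 269 290 [0.5478 0.24  ]
164 269 290 [0.5522 0.2419]
170 267 290 [0.5569 0.2431]
176 268 290 [0.5612 0.2454]
182 268 291 [0.5655 0.2477]
188 253 300 [0.571  0.2474]
194 253 302 [0.5753 0.2501]
200 254 302 [0.5798 0.2525]
206 253 302 [0.5846 0.2542]
212 254 302 [0.5892 0.2566]
218 255 302 [0.5938 0.259 ]
224 263 302 [0.5974 0.2642]
230 263 302 [0.6023 0.2663]
```

View pics/m15.png

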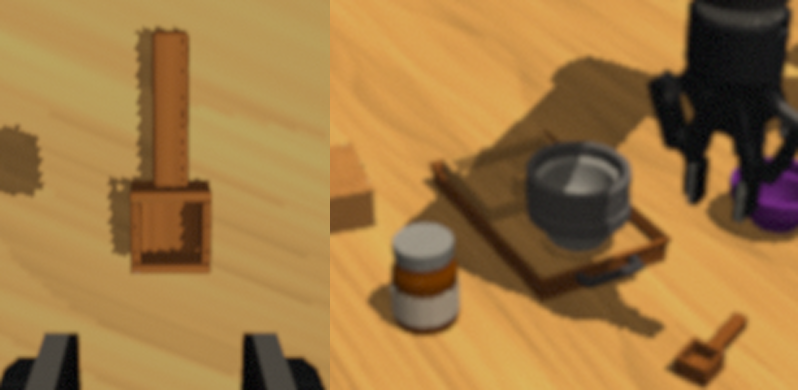

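```bash
python3 -c "
from h import *
C=cam('wrist',get_state())
a,b=toplane(C,[(282.7,115),(282.7,186)],.014)[:,:2];u=b-a;L=np.linalg.norm(u);u/=L;say(a,b,L,np.degrees(np.arctan2(u[1],u[0])));g=a+.042*u;g2=b-.018*u;say(g,g2)
g=(g+g2)/2;plan(g[0],g[1],.008,180+np.degrees(np.arctan2(u[1],u[0])))
"
```

```text
[0.5168, 0.2293] [0.5675, 0.2513] 0.0553 23.5553
[0.5553, 0.246] [0.551, 0.2441]
pos [0.5754 0.2503 0.1542] yaw_x -156.7 tilt [ 0.04 -0.  ] t 38.7 q [23.5 27.1 -1.  61.9 -0.   0.2] F [-0.3 -0.7  0.2] open 0.034
travel [0.0225 0.004  0.1462] dist 0.148 turn z -0.25
rotvec [-0.02  0.03 -0.25] travel after turn [0.0224 0.0041 0.1462]
```

Request:
{"api": "play_rows", "payload": {"increments": [{"travel": [0.0225,0.004,0.02],"delta_rot": [0,0,-0.25],"jaw": -0.2},{"travel": [0,0,0.04],"delta_rot": [0,0,0],"jaw": -0.2},{"travel": [0,0,0.04],"delta_rot": [0,0,0],"jaw": -0.2},{"travel": [0,0,0.03],"delta_rot": [0,0,0],"jaw": -0.2},{"travel": [0,0,0.013],"delta_rot": [0,0,0],"jaw": -0.2},{"travel": [0,0,0.005],"delta_rot": [0,0,0],"jaw": -0.2},{"travel": [0,0,0],"delta_rot": [0,0,0],"jaw": -0.2},{"travel": [0,0,0],"delta_rot": [0,0,0],"jaw": -0.2}]}}

```text
clock: 39.5
position: [0.5547, 0.2457, 0.0076]
orientation: [[-0.916, -0.401, 0.003], [-0.401, 0.916, 0.001], [-0.003, -0.0, -1.0]]
contact_force: [0.2, 0.2, 0.8]
opening: 0.0341
```

Request:
{"api": "play_rows", "payload": {"increments": [{"travel": [0,0,0],"delta_rot": [0,0,0],"jaw": -1},{"travel": [0,0,0],"delta_rot": [0,0,0],"jaw": -1},{"travel": [0,0,0],"delta_rot": [0,0,0],"jaw": -1},{"travel": [0,0,0],"delta_rot": [0,0,0],"jaw": -1},{"travel": [0,0,0],"delta_rot": [0,0,0],"jaw": -1},{"travel": [0,0,0],"delta_rot": [0,0,0],"jaw": -1}], "newtons": 40}}

```text
clock: 40.1
position: [0.5545, 0.2456, 0.0078]
orientation: [[-0.916, -0.401, 0.004], [-0.401, 0.916, 0.001], [-0.004, -0.0, -1.0]]
contact_force: [-0.4, -0.5, 6.7]
opening: 0.0126
```

Request:
{"api": "play_rows", "payload": {"increments": [{"travel": [0,0,-0.005],"delta_rot": [0,0,0],"jaw": -1},{"travel": [0,0,-0.02],"delta_rot": [0,0,0],"jaw": -1},{"travel": [0,0,-0.04],"delta_rot": [0,0,0],"jaw": -1},{"travel": [0,0,-0.04],"delta_rot": [0,0,0],"jaw": -1},{"travel": [0,0,-0.04],"delta_rot": [0,0,0],"jaw": -1},{"travel": [0,0,-0.035],"delta_rot": [0,0,0],"jaw": -1},{"travel": [0,0,0],"delta_rot": [0,0,0],"jaw": -1},{"travel": [0,0,0],"delta_rot": [0,0,0],"jaw": -1}]}}

```text
clock: 40.9
position: [0.5535, 0.2453, 0.1872]
orientation: [[-0.916, -0.401, 0.003], [-0.401, 0.916, 0.001], [-0.003, -0.0, -1.0]]
contact_force: [-0.4, 0.0, -0.8]
opening: 0.0125
```

```bash
python3 -c "
from h import *
plan(.578,-.066,.185,180)
im,C,st=shot('wrist','w16')
"
```

```text
pos [0.5535 0.2453 0.1872] yaw_x -156.38 tilt [0.15 0.04] t 40.9 q [23.9 23.8 -1.3 64.8 -0.   0.3] F [-0.4  0.  -0.8] open 0.0125
travel [ 0.1023 -0.295   0.002 ] dist 0.312 turn z 23.62
rotvec [1.000e-02 1.600e-01 2.362e+01] travel after turn [-0.0245 -0.3113  0.0022]
```

Request:
{"api": "play_rows", "payload": {"increments": [{"travel": [0,0,0],"delta_rot": [0,0,7.87],"jaw": -1},{"travel": [0,0,0],"delta_rot": [0,0,7.87],"jaw": -1},{"travel": [0,0,0],"delta_rot": [0,0,7.87],"jaw": -1},{"travel": [-0.0035,-0.0445,0],"delta_rot": [0,0,0],"jaw": -1},{"travel": [-0.0035,-0.0445,0],"delta_rot": [0,0,0],"jaw": -1},{"travel": [-0.0035,-0.0445,0],"delta_rot": [0,0,0],"jaw": -1},{"travel": [-0.0035,-0.0445,0],"delta_rot": [0,0,0],"jaw": -1},{"travel": [-0.0035,-0.0445,0],"delta_rot": [0,0,0],"jaw": -1},{"travel": [-0.0035,-0.0445,0],"delta_rot": [0,0,0],"jaw": -1},{"travel": [-0.0035,-0.0445,0],"delta_rot": [0,0,0],"jaw": -1}]}}

```text
clock: 41.95
position: [0.576, -0.068, 0.1839]
orientation: [[-1.0, -0.0, -0.004], [-0.0, 1.0, 0.0], [0.004, 0.0, -1.0]]
contact_force: [1.3, -0.2, -0.6]
opening: 0.0128
```

Request:
{"api": "play_rows", "payload": {"increments": [{"travel": [0,0,0],"delta_rot": [0,0,0],"jaw": -1},{"travel": [0,0,0.03],"delta_rot": [0,0,0],"jaw": -1},{"travel": [0,0,0.04],"delta_rot": [0,0,0],"jaw": -1},{"travel": [0,0,0.03],"delta_rot": [0,0,0],"jaw": -1},{"travel": [0,0,0.015],"delta_rot": [0,0,0],"jaw": -1},{"travel": [0,0,0],"delta_rot": [0,0,0],"jaw": -1},{"travel": [0,0,0],"delta_rot": [0,0,0],"jaw": -1}]}}

```text
clock: 42.65
position: [0.5767, -0.0658, 0.0702]
orientation: [[-1.0, -0.001, -0.002], [-0.001, 1.0, 0.0], [0.002, 0.0, -1.0]]
contact_force: [0.5, 0.9, -0.5]
opening: 0.0126
```

```bash
python3 -c "
from h import *
plan(.578,-.066,.022,179.4)
im,C,st=shot('wrist','w17')
"
```

```text
pos [ 0.5767 -0.0658  0.0702] yaw_x -179.96 tilt [-0.12  0.02] t 42.65 q [ -6.5  26.7 -15.4  48.    0.   -6.6] F [ 0.5  0.9 -0.5] open 0.0126
travel [-0.0014 -0.0002  0.0482] dist 0.048 turn z 0.64
rotvec [ 0.02 -0.12  0.64] travel after turn [-0.0013 -0.0002  0.0482]
```

View pics/w17.png

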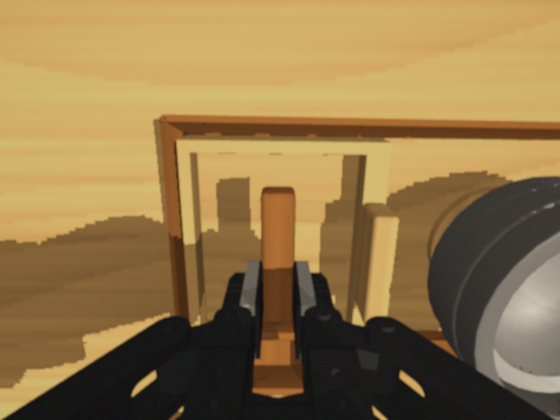

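The scoop hangs centred over the compartment, with its handle end at (278,187) and the near wall's inner edge at row 154. Those two positions give me the clearance to check.

```bash
python3 -c "
from h import *
C=cam('wrist',get_state())
say('handle end',toplane(C,[(278,187)],.0764)[0],'wall inner/outer',toplane(C,[(270,154),(270,140)],.032),'side walls',toplane(C,[(200,250),(356,250)],.032))
"
```

```text
handle end [0.5345, -0.0659, 0.0764] wall inner/outer [[0.5288, -0.0699, 0.032], [0.5219, -0.0698, 0.032]] side walls [[0.5813, -0.1084, 0.032], [0.5813, -0.0232, 0.032]]
```

Request:
{"api": "play_rows", "payload": {"increments": [{"travel": [-0.002,0,0.01],"delta_rot": [0,0,0.6],"jaw": -1},{"travel": [0,0,0.015],"delta_rot": [0,0,0],"jaw": -1},{"travel": [0,0,0.012],"delta_rot": [0,0,0],"jaw": -1},{"travel": [0,0,0.006],"delta_rot": [0,0,0],"jaw": -1},{"travel": [0,0,0.003],"delta_rot": [0,0,0],"jaw": -1},{"travel": [0,0,0],"delta_rot": [0,0,0],"jaw": -1},{"travel": [0,0,0],"delta_rot": [0,0,0],"jaw": -1}]}}

```text
clock: 43.4
position: [0.5801, -0.0665, 0.0255]
orientation: [[-1.0, 0.01, 0.001], [0.01, 1.0, -0.0], [-0.001, -0.0, -1.0]]
contact_force: [0.2, -0.5, -1.2]
opening: 0.0122
```

Request:
{"api": "play_rows", "payload": {"increments": [{"travel": [0,0,0.001],"delta_rot": [0,0,0],"jaw": -1},{"travel": [0,0,0.001],"delta_rot": [0,0,0],"jaw": -1},{"travel": [0,0,0],"delta_rot": [0,0,0],"jaw": -1}]}}

```text
clock: 43.7
position: [0.5798, -0.0664, 0.0232]
orientation: [[-1.0, 0.01, 0.001], [0.01, 1.0, -0.0], [-0.001, -0.0, -1.0]]
contact_force: [0.2, 0.3, -1.3]
opening: 0.0127
```

Request:
{"api": "play_rows", "payload": {"increments": [{"travel": [0,0,0.001],"delta_rot": [0,0,0],"jaw": -1},{"travel": [0,0,0.0008],"delta_rot": [0,0,0],"jaw": -1},{"travel": [0,0,0],"delta_rot": [0,0,0],"jaw": -1},{"travel": [0,0,0],"delta_rot": [0,0,0],"jaw": -1}]}}

```text
clock: 44.1
position: [0.5798, -0.0665, 0.0218]
orientation: [[-1.0, 0.01, 0.001], [0.01, 1.0, -0.0], [-0.001, -0.0, -1.0]]
contact_force: [-1.6, 0.3, 3.9]
opening: 0.0122
```

Contact came at the expected height (0.0218). I'll release, rise and back the arm away so the cameras have a clear view.

Request:
{"api": "play_rows", "payload": {"increments": [{"travel": [0,0,0],"delta_rot": [0,0,0],"jaw": -0.4},{"travel": [0,0,0],"delta_rot": [0,0,0],"jaw": -0.4},{"travel": [0,0,0],"delta_rot": [0,0,0],"jaw": -0.4},{"travel": [0,0,-0.01],"delta_rot": [0,0,0],"jaw": -0.4},{"travel": [0,0,-0.03],"delta_rot": [0,0,0],"jaw": -0.4},{"travel": [0,0,-0.05],"delta_rot": [0,0,0],"jaw": -0.4},{"travel": [0,0,-0.05],"delta_rot": [0,0,0],"jaw": -0.4},{"travel": [0,0,-0.03],"delta_rot": [0,0,0],"jaw": -0.4},{"travel": [0.04,-0.02,0],"delta_rot": [0,0,0],"jaw": -0.4},{"travel": [0.04,-0.02,0],"delta_rot": [0,0,0],"jaw": -0.4}]}}

```text
clock: 45.1
position: [0.5005, -0.1061, 0.1935]
orientation: [[-1.0, 0.008, 0.005], [0.008, 1.0, -0.001], [-0.005, -0.001, -1.0]]
contact_force: [0.8, -1.6, -0.1]
opening: 0.0254
```

Request:
{"api": "play_rows", "payload": {"increments": [{"travel": [0.02,-0.045,0],"delta_rot": [0,0,0],"jaw": -0.4},{"travel": [0.02,-0.045,0],"delta_rot": [0,0,0],"jaw": -0.4},{"travel": [0.02,-0.045,0],"delta_rot": [0,0,0],"jaw": -0.4},{"travel": [0.02,-0.045,0],"delta_rot": [0,0,0],"jaw": -0.4},{"travel": [0.02,-0.045,0],"delta_rot": [0,0,0],"jaw": -0.4},{"travel": [0,0,0],"delta_rot": [0,0,0],"jaw": -0.4},{"travel": [0,0,0],"delta_rot": [0,0,0],"jaw": -0.4},{"travel": [0,0,0],"delta_rot": [0,0,0],"jaw": -0.4}]}}

```text
clock: 45.9
position: [0.3971, -0.3287, 0.1915]
orientation: [[-1.0, 0.01, 0.001], [0.01, 1.0, 0.0], [-0.001, 0.0, -1.0]]
contact_force: [0.1, -1.3, 0.1]
opening: 0.0255
```

```bash
python3 -c "
from h import *
plan(.4,-.3,.19,180)
im,C,_=shot('top','t18');h=cv2.cvtColor(im,cv2.COLOR_BGR2HSV)
t0=cv2.imread('pics/top0.png')
# remaining grey covers
for c,s,l in blobs(grey(im),400): print('grey',np.round(c),s[2:].tolist())
# scoop: red-brown pixels inside compartment
B=(np.array(h)[...,0]<16)&(h[...,1]>150)
cm=proj(C,[[.5288,-.108,.03],[.6388,-.108,.03],[.6388,-.023,.03],[.5288,-.023,.03]]);print('comp px',cm.round())
k=np.zeros(B.shape,'u1');cv2.fillConvexPoly(k,cm.astype(int),1);k=cv2.erode(k,np.ones((3,3)))
for c,s,l in blobs(((k>0)&B).astype('u1')*255,20):
    ys,xs=np.nonzero(l);r=cv2.minAreaRect((toplane(C,np.c_[xs,ys].astype(float),.026)[:,:2]*1000).astype('f4'));print('scoop',np.round(c),s[4],r)
# jar, carton vs start
d=cv2.absdiff(im,t0)[120:180,225:355].max(2);print('diff jar/carton',np.percentile(d,[50,95,99]))
e=covers('scene',.096,500,6000)
"
```

```text
pos [ 0.3971 -0.3287  0.1915] yaw_x 179.45 tilt [0.04 0.03] t 45.9 q [-39.6  15.1 -13.7  61.2   0.  -39.1] F [ 0.1 -1.3  0.1] open 0.0255
travel [-0.0026  0.0288  0.0015] dist 0.029 turn z -0.55
rotvec [ 0.03  0.04 -0.55] travel after turn [-0.0029  0.0287  0.0015]
grey [154.  39.] [392, 106, 23183]
grey [539.  60.] [49, 70, 1007]
grey [483.  67.] [38, 48, 544]
grey [415.  65.] [39, 45, 418]
grey [333.  74.] [62, 46, 502]
grey [379.  65.] [46, 32, 456]
grey [255. 207.] [40, 36, 1045]
grey [543. 232.] [38, 17, 478]
grey [ 18. 260.] [38, 18, 571]
grey [544. 269.] [35, 15, 410]
grey [ 17. 284.] [36, 17, 526]
grey [ 15. 308.] [33, 18, 469]
grey [ 15. 332.] [32, 18, 488]
comp px [[315. 229.]
 [314. 192.]
 [285. 192.]
 [285. 229.]]
scoop [300. 207.] 215 ((587.1588745117188, -69.12645721435547), (35.0157356262207, 91.92205047607422), 89.01991271972656)
diff jar/carton [ 5. 10. 13.]
scene px [531.  95.] xy [-0.8916 -0.3102] r 0.2348
scene px [296. 224.] xy [0.6088 0.0932] r 0.0765
```

```bash
python3 -c "
from cell import arm;print(arm.finish_job())"
```

```text
the job is handed in; nothing more can be done
None
```

The tasting counter is closed and handed in at about 46 s of the 208 s allowed.

- **Insert:** I lifted it by the tab, turned it half round and lowered it. It touched the box floor at the same height as before (tool at 37.6 mm), and its round rest is now at the metal-grip end.
- **Covers:** Only three grey covers were there, and all three are stacked on the rest. They seated at tool heights of 51, 68 and 84 mm, which matches the expected 16 mm spacing. A scene picture of the finished stack showed them nested. The blue and purple covers were left alone.
- **Scoop:** It lies flat in the open compartment; contact came at the expected height. The final top view shows it 92 × 35 mm, in line with the compartment and inside its walls.
- **Jar and carton:** Comparing the final top picture with the first one shows no change around them.

**Checks that disagreed or went wrong:**
- **Wrist calibration:** The reported values carried a constant offset of about 2 mm, which flipped sign when the tool turned. I used the average of two opposite readings instead.
- **Rest position:** Measured and calculated positions differed by up to about 5 mm. I placed by the calculated one, and the first cover seated at the right height.
- **Joint limit:** One empty move was cut short at the last joint's limit and left the tool tilted about 6°. I corrected it, and nothing was touched.
- **Stack at the end:** After the scoop was placed, I checked the stack only by its blob in the top view, which merges with the metal grip. It was still in place, but I took no fresh close picture to confirm it was level.

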